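# Lay out a gas sensor for its calibration check

## Robot

A 6-joint arm with a two-finger parallel gripper is mounted at the origin on the work surface. World frame = base frame: x ahead of the robot, y to its left, z up, the work surface at z = 0. Lengths are in m, angles in degrees, forces in N, time in s.
With the tool pointing down it reaches from about 0.25 to 0.725 m from the base axis. Payload 9.7 kg.
Tool frame: the origin (TCP) lies where the fingers leave the gripper's body, on its centre line; the fingertips stand 73 mm ahead of it and the grasp point (between the pads) lies 54 mm ahead of it; z points along the fingers, y is the direction in which the jaws open and shut (so a half turn about z gives the same grasp; the last joint's range is limited). The gripper opens to 85 mm and grips with 20 to 120 N. Pads are 22 mm wide; open, the fingers measure 114 mm over their backs; the gripper's body (76 mm by 85 mm) begins 54 mm behind the grasp point. The pads swing forward as they close: fully open they stand 13 mm farther back than shut.
Start: joints at [0, 4.979, 10.078, 95.1, 0, 90], TCP at [0.55, -0, 0.304] pointing down, gripper open.
Joint ranges: [-179.16, 179.16], [-48.56, 103.87], [-65.8, 70.77], [-126.05, 130.52], [-82.76, 87.17], [-180, 180]. Speed limits (degrees/s): [127.2, 127.2, 147.25, 180, 180, 180].

## Interface

Orientations are given as [roll, pitch, yaw] about the fixed x, y, z axes, in that order (R = Rz(yaw) Ry(pitch) Rx(roll)).
In Python, from workcell import telemetry, grab_frame, camera_params, robot, look_for gives the robot as it stands. The module is installed in compiled form; this text tells all that it offers.
- The arm moves only by the tool servo_tool, never from a script. Its argument "moves" is a list of rows, each an object with "delta_pos": the shift along the world's x, y, z in cm, a list of three; "angular": the turn, a rotation vector about the world's x, y, z in rad, a list of three. In form: [{"delta_pos": [tx, ty, tz], "angular": [ax, ay, az]}, ...]. A call has 1 to 12 rows; each row is the pose to reach, as a shift and turn from the pose commanded when the call began; what a row does not reach only later rows make up. A row lasts 1/8 s, in which the tool goes at most 62.5 mm and 10.7 degrees, less where a joint would pass 70% of its speed; a pose out of reach is approached as far as the arm can. A call with a gripper value outside its range is refused whole. "fingers" is the finger opening in cm, from 0 to 8.54, set as the call begins (left out, the last holds). The fingers move at their own pace and stop on an object; the grip force is fixed at half the most. Time passes only in rows, so rows that repeat a pose let the fingers close. It gives the time, the measured TCP pose, the force and the opening at its end, in the units of the state.
- telemetry.read_state(): the state, without advancing time (a new reading comes with each control period).
- grab_frame(name): name is "scene" or "side" or "wrist"; returns the picture (400x640x3 uint8, red, green, blue); there is no depth.
- camera_params(name): a dict with "K" (3x3 intrinsics, pixels), "dist" ([k1, k2, p1, p2, k3] as OpenCV has them; the pictures are not rectified), "eye" and "rotation" of the camera in the world. Camera axes: x right, y down, z forward; pixel columns grow to the right and rows downward; lengths in m; the calibration is good to about 2 mm. A picture is of the moment at which its call begins: read the wrist's pose just before it. camera_params takes no time and is no camera call; for the wrist camera it gives the pose at the moment of the call.
- robot.job_done(): hands the job in, once; it reports no verdict.
Trained networks look in the newest picture that a camera, given by its name, has taken for a name from the list of things; names that differ only in an ending like _2 or _b are one class to them, and where a whole thing is asked for, a point or a joint stands for the part that bears it (a point fixed in the world has none). Each returns a list of dicts, best first, with "p" (0 to 1); they miss things now and then, are a little off and sometimes report something else, mostly with a low value. They report only what shows in the picture. A call takes as long as a camera call. They do not tell look-alikes from the thing itself.
- look_for(thing, camera): "extent" ([left, top, right, bottom] in pixels, round what is visible of it).
The state is a dict: "time_s": time; "qpos": joint angles; "qd": joint speeds; "tau": joint torques, N m; "position": TCP position; "eef_rot": TCP orientation; "wrist_force": force on the tool from outside, world axes, zero at the start; "torque": the same for the moment, N m; "width": opening from 0.0 (shut) to 1.0 (fully open).
Only numpy, scipy, OpenCV 4.12 (cv2) and the standard library are available. Lean on these libraries where they do the work, as an engineer would, in place of code of your own. Each camera call takes 0.05 s, during which the arm holds its last target.

## Task

Set up the calibration bench, left being the robot's left as it faces the bench: lower the flat carrier plate onto the steel fixture so that both of its holes go over the two dowels and it lies flush, then stand the blue sensor upright on the carrier's left-hand ring, then stand the white cap upright, nozzle up and centred, on top of the blue sensor. Also stand the green gas can upright on the bench midway between the fixture and the flow meter, in line with their centres. Leave the orange spent sensor, the jar and the screwdriver where they are, and let go of everything.

Things in the scene. Friction and masses are not known exactly. Their poses are not given: they have to be found in the camera images.
- fixture (a point): Fixed dark steel block 60 x 210 mm, 18 mm high. The point is the centre of its top face; z up, y along its length to the robot's left, x away from the robot (turned up to 0.12 rad). Two upright brass dowels on the top face at y = +-80 mm: 10 mm thick for 14 mm, then tapering to 4 mm, 22 mm tall in all.
- meter (a point): Fixed flow meter: white box 80 x 90 x 50 mm with a grey back block on top, 80 mm tall in all. The point is the centre of its underside, on the bench. It stands 290 to 310 mm from the fixture, in line with the fixture's length, on its left or its right.
- carrier (a point): Loose aluminium plate 60 x 190 x 8 mm, about 0.3 kg, flat on the bench, turned up to 0.3 rad. y is along it. Through holes, 13 mm, at y = +-80; black drawn rings, 42 mm across, at y = +-48 for sensors. Red handle at its centre, 14 (x) by 40 (y) mm, top 48 mm above the plate's underside. The point is mid-handle, 28 mm above the underside. Same either way round.
- sensor (a point): Loose new gas sensor: upright blue cylinder, 36 mm in diameter, 36 mm tall, steel disc on its flat top. The point is its centre, 18 mm above its underside; z is its axis. It starts on a black mat 2 mm thick, in a row with cap, can and spent sensor, about 75 mm apart; the row runs along the robot's y, turned up to 0.1 rad.
- cap (a point): Loose calibration cap: upright white cylinder, 36 mm in diameter and 28 mm tall, flat below, with a brass nozzle 10 mm in diameter standing 10 mm above the middle of its top. The point is the centre of the white cylinder, 14 mm above its underside; z is its axis. It starts on the same black mat.
- can (a point): Loose small gas can: upright green cylinder, 40 mm in diameter, straight for 58 mm, rounded off at 70 mm, with a 10 mm brass valve to 80 mm. The point is 35 mm above its underside, on the axis (z). It starts on the same black mat.
- spent (a point): Loose spent sensor, to be left alone: like the new sensor but orange, 36 mm in diameter and 36 mm tall, on the same black mat. The point is its centre.
- jar (a point): Loose jar with a black lid, 52 mm in diameter, 70 mm tall, to be left alone. The point is half-way up, 35 mm above the bench.
- driver_grip (a point): Loose screwdriver with a yellow handle, about 160 mm long, lying on the bench, to be left alone. The point is on its handle.
Mind the look-alikes: they are no part of the job. Leave any purple or turquoise look-alike of the part that bears carrier alone.

How it is judged (in metres and radians):
On the way, in this order (a step that is already met when the one before it is completed fails the run):
1. the carrier lies flush on the fixture, over both dowels (horizontal distance between carrier and fixture below 0.004 m and angle between the y axis of carrier and the y axis of fixture, either way round below 0.04 rad and z of carrier in the frame of fixture below 0.0315 m and angle between carrier's own z axis and vertical below 0.04 rad), for 0.2 s.
2. the blue sensor stands on the left-hand ring of the seated carrier (all of step 1 and x of sensor in the frame of fixture between -0.012 and 0.012 m and y of sensor in the frame of fixture between 0.036 and 0.06 m and z of sensor in the frame of fixture between 0.022 and 0.03 m and angle between sensor's own z axis and vertical below 0.1 rad), for 0.2 s.
3. the white cap stands on the blue sensor (all of step 2 and horizontal distance between cap and sensor below 0.009 m and z of cap in the frame of sensor between 0.028 and 0.036 m and angle between cap's own z axis and vertical below 0.1 rad), for 0.2 s.
At the end, for the whole second after the job is handed in: Carrier flush (3.5 mm) on the fixture over both dowels; sensor upright on its left ring (12 mm); cap upright on the sensor (9 mm); can upright on the bench, within 15 mm of the fixture-meter line and 168 mm of both centres; spent sensor, jar, screwdriver within 20 mm of their starts (all of step 3 and x of can in the frame of fixture between -0.015 and 0.015 m and horizontal distance between can and fixture below 0.168 m and horizontal distance between can and meter below 0.168 m and height (world z) of can below 0.039 m and angle between can's own z axis and vertical below 0.1 rad and distance of each of spent, jar, driver_grip from where it was at the start of the episode below 0.02 m); the robot touches nothing.
It fails at once if the spent sensor is moved by more than 20 mm (distance of spent from where it was at the start of the episode above 0.02 m).
It fails at once if the jar is moved by more than 20 mm (distance of jar from where it was at the start of the episode above 0.02 m).
It fails at once if the screwdriver is moved by more than 20 mm (distance of driver_grip from where it was at the start of the episode above 0.02 m).
It also fails if it takes over 122 s, if anything falls off the work surface, if the arm or the gripper's body presses on something with over 40 N, if the wrist force passes 120 N, or if a joint passes its speed limit or range.

## Working session

There is one attempt and no reset: what is moved stays moved. The work goes in short steps, Python scripts to look and compute and a tool call to move; the robot and the scene stay as the last step left them, time stands still between calls to the robot, and variables do not carry over. Pictures are saved under pics/ and viewed, and the job is handed in when it is done.

Besides the shell and the picture viewer there is one more tool, called by a JSON object that holds its "op" and its "data", one argument or row to a line. servo_tool: Moves the arm, as the interface text tells. Its arguments: {"type":"object","properties":{"moves":{"type":"array"},"fingers":{"type":"number"}},"required":["moves"]}

```bash
mkdir -p pics
cat > h.py <<'E'
import numpy as np, cv2
from workcell import telemetry, grab_frame, camera_params, robot, look_for
def snap(cam,fn):
    p=camera_params(cam); im=grab_frame(cam); cv2.imwrite('pics/'+fn+'.png',im[:,:,::-1]); np.save('pics/'+fn+'.npy',im); 
    import pickle; pickle.dump(p,open('pics/'+fn+'.pkl','wb')); return im,p
def load(fn):
    import pickle; return np.load('pics/'+fn+'.npy'),pickle.load(open('pics/'+fn+'.pkl','rb'))
def ray(p,uv):
    uv=np.array(uv,float).reshape(-1,1,2)
    n=cv2.undistortPoints(uv,np.array(p['K'],float),np.array(p['dist'],float)).reshape(-1,2)
    d=np.c_[n,np.ones(len(n))]@np.array(p['rotation']).T
    return np.array(p['eye']),d
def onz(p,uv,z):
    e,d=ray(p,uv); return e+d*((z-e[2])/d[:,2])[:,None]
def proj(p,X):
    X=np.array(X,float).reshape(-1,3); R=np.array(p['rotation']); 
    Xc=(X-np.array(p['eye']))@R
    return cv2.projectPoints(Xc,np.zeros(3),np.zeros(3),np.array(p['K'],float),np.array(p['dist'],float))[0].reshape(-1,2)
E
python3 - <<'E'
from h import *
print(telemetry.read_state())
for c in ['scene','side','wrist']:
    im,p=snap(c,c+'0'); print(c,p)
    for t in ['fixture','meter','carrier','sensor','cap','can','spent','jar','driver_grip']:
        if c=='scene' : print(t,[(np.round(r['extent']).tolist(),round(r['p'],2)) for r in look_for(t,c)])
E
```

```text
{'time_s': 0.0, 'qpos': array([ 1.08272877e-03,  5.01257020e+00,  1.00356879e+01,  9.51006581e+01,
       -4.78066399e-04,  9.00002148e+01]), 'qd': array([-0.01005097,  0.00732635,  0.08513218, -0.06102975, -0.05417088,
       -0.02124435]), 'tau': array([ 7.68234549e-04, -5.20392072e+01,  4.64802504e+01,  1.63646933e-02,
        2.23589603e-05, -6.77332673e-05]), 'position': array([5.49869898e-01, 8.61876141e-06, 3.03179957e-01]), 'eef_rot': array([-1.79922460e+02,  4.78356681e-04,  9.00008686e+01]), 'wrist_force': array([-0.1299092 ,  0.83902517,  0.02656431]), 'torque': array([-0.01429734,  0.03337886,  0.01546649]), 'width': 1.0051056779441627}
scene {'K': array([[452.36773582,   0.        , 321.22837996],
       [  0.        , 452.36773582, 191.2444046 ],
       [  0.        ,   0.        ,   1.        ]]), 'dist': array([-0.06076245,  0.        ,  0.        ,  0.        ,  0.        ]), 'eye': array([ 1.27581065, -0.72290416,  1.01714416]), 'rotation': array([-133.84639273,   -0.16112926,   47.56442798])}
fixture [([301.0, 206.0, 362.0, 259.0], 0.74)]
meter [([374.0, 162.0, 408
[... 641 characters left out ...]
       , 314.84896723],
       [  0.        , 463.81022494, 200.29233345],
       [  0.        ,   0.        ,   1.        ]]), 'dist': array([-0.01057245,  0.        ,  0.        ,  0.        ,  0.        ]), 'eye': array([0.43169227, 1.11460281, 0.81015231]), 'rotation': array([-122.56285667,    0.90241273, -174.86600597])}
wrist {'K': array([[319.27358155,   0.        , 319.86941324],
       [  0.        , 319.27358155, 197.63454635],
       [  0.        ,   0.        ,   1.        ]]), 'dist': array([-0.05612113,  0.        ,  0.        ,  0.        ,  0.        ]), 'eye': array([0.55050251, 0.07255624, 0.37400922]), 'rotation': array([ 1.63497155e+02,  4.05361308e-02, -3.13144085e-02])}
```

```bash
sed -i 's/^def snap/from scipy.spatial.transform import Rotation as Rn\ndef RR(p): return Rn.from_euler("xyz",p["rotation"],degrees=True).as_matrix()\ndef snap/; s/np.array(p\[.rotation.\])/RR(p)/g' h.py; cat h.py | head -30
```

```text
import numpy as np, cv2
from workcell import telemetry, grab_frame, camera_params, robot, look_for
from scipy.spatial.transform import Rotation as Rn
def RR(p): return Rn.from_euler("xyz",p["rotation"],degrees=True).as_matrix()
def snap(cam,fn):
    p=camera_params(cam); im=grab_frame(cam); cv2.imwrite('pics/'+fn+'.png',im[:,:,::-1]); np.save('pics/'+fn+'.npy',im); 
    import pickle; pickle.dump(p,open('pics/'+fn+'.pkl','wb')); return im,p
def load(fn):
    import pickle; return np.load('pics/'+fn+'.npy'),pickle.load(open('pics/'+fn+'.pkl','rb'))
def ray(p,uv):
    uv=np.array(uv,float).reshape(-1,1,2)
    n=cv2.undistortPoints(uv,np.array(p['K'],float),np.array(p['dist'],float)).reshape(-1,2)
    d=np.c_[n,np.ones(len(n))]@RR(p).T
    return np.array(p['eye']),d
def onz(p,uv,z):
    e,d=ray(p,uv); return e+d*((z-e[2])/d[:,2])[:,None]
def proj(p,X):
    X=np.array(X,float).reshape(-1,3); R=RR(p); 
    Xc=(X-np.array(p['eye']))@R
    return cv2.projectPoints(Xc,np.zeros(3),np.zeros(3),np.array(p['K'],float),np.array(p['dist'],float))[0].reshape(-1,2)
```

View pics/scene0.png

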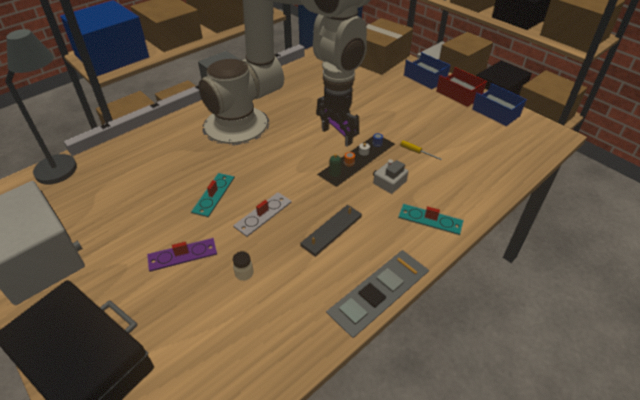

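View pics/side0.png

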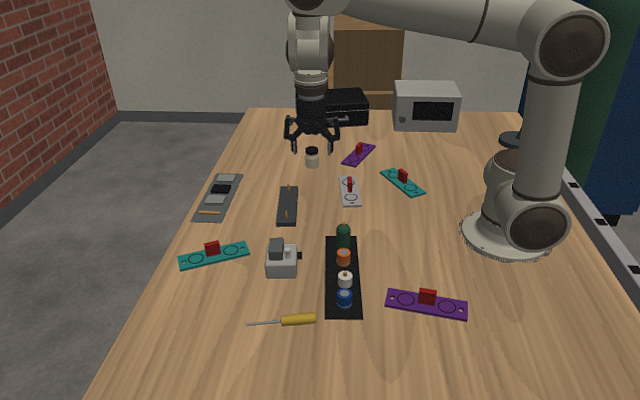

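View pics/wrist0.png

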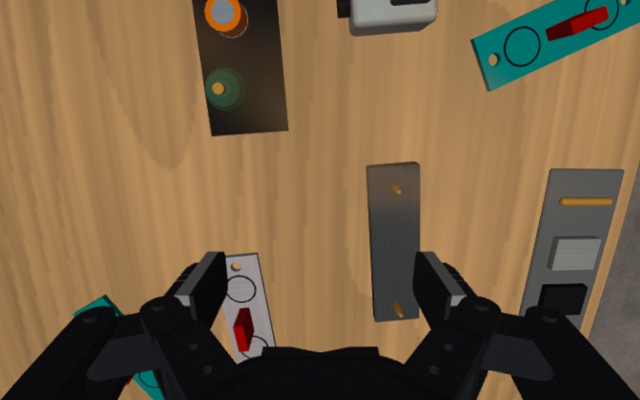

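Run:
```python
from h import *
im,p=load('wrist0')
print('fix corners',onz(p,[(367,165),(418,162),(420,319),(373,322)],0.018).round(4))
print('mat corner',onz(p,[(212,136),(288,130)],0.002).round(4))
print('can valve',onz(p,[(218,88)],0.08).round(4)); print('orange top',onz(p,[(222,13)],0.038).round(4))
print('carrier top corner/hole',onz(p,[(224,255),(258,254),(236,267),(241,289)],0.008).round(4))
im,s=load('side0')
print('holes',onz(s,[(347,182),(352,202)],.008)); print('handle',onz(s,[(349,182)],.048))
print('sensor,cap,orange tops',onz(s,[(344,293),(344,273),(343,251),(343,227)],[.038,.04,.038,.08][0]).round(3))
print('dowel tops',onz(s,[(290,185),(286,209)],.04))
print('meter',onz(s,[(265,277),(299,275),(267,250),(297,247)],[.0,0,.05,.05][0]).round(3))
print('jar',onz(s,[(312,150)],.07)); print('driver',onz(s,[(298,319)],.01))
```

```text
fix corners [[ 0.6035  0.0055  0.018 ]
 [ 0.6613  0.0091  0.018 ]
 [ 0.6834 -0.2015  0.018 ]
 [ 0.6208 -0.2054  0.018 ]]
mat corner [[0.4252 0.0369 0.002 ]
 [0.5137 0.0433 0.002 ]]
can valve [[0.4604 0.0863 0.08  ]]
orange top [[0.4566 0.1575 0.038 ]]
carrier top corner/hole [[ 0.4281 -0.112   0.008 ]
 [ 0.4718 -0.1103  0.008 ]
 [ 0.4422 -0.129   0.008 ]
 [ 0.4461 -0.1615  0.008 ]]
holes [[ 0.45737618 -0.25830496  0.008     ]
 [ 0.4375452  -0.13308229  0.008     ]]
handle [[ 0.44962388 -0.1902506   0.048     ]]
sensor,cap,orange tops [[0.447 0.311 0.038]
 [0.45  0.24  0.038]
 [0.456 0.154 0.038]
 [0.46  0.046 0.038]]
dowel tops [[ 0.640838   -0.17256497  0.04      ]
 [ 0.63384054 -0.03158658  0.04      ]]
meter [[0.654 0.227 0.   ]
 [0.567 0.213 0.   ]
 [0.668 0.117 0.   ]
 [0.586 0.098 0.   ]]
jar [[ 0.5870694  -0.37071994  0.07      ]]
driver [[0.54969875 0.37351086 0.01      ]]
```

{"op": "servo_tool", "data": {
  "moves": [
    {"delta_pos":[-0.5,-5,0],"angular":[0,0,0]},
    {"delta_pos":[-0.5,-11,0],"angular":[0,0,0]},
    {"delta_pos":[-0.5,-17,0],"angular":[0,0,0]},
    {"delta_pos":[-0.5,-21,0],"angular":[0,0,0]},
    {"delta_pos":[-0.5,-21,0],"angular":[0,0,0]},
    {"delta_pos":[-0.5,-21,0],"angular":[0,0,0]}
  ]
}}

```text
time_s: 1.35
position: [0.545, -0.2098, 0.3038]
eef_rot: [-180.0, -0.0, 90.0]
wrist_force: [-0.4, 0.1, -0.8]
width: 1.002
```

Run:
```python
from h import *
im,p=snap('wrist','w1'); print(p['eye'],p['rotation'])
for t in ['carrier','fixture']: print(t,[(np.round(r['extent']).tolist(),round(r['p'],2)) for r in look_for(t,'wrist')])
s=telemetry.read_state();print(s['position'],s['qd'].round(2))
```

```text
[ 0.54550581 -0.137271    0.37397029] [ 1.63516017e+02  5.01138991e-02 -5.20523574e-02]
carrier [([221.0, 288.0, 280.0, 362.0], 0.96), ([198.0, 80.0, 278.0, 244.0], 0.83), ([44.0, 142.0, 171.0, 287.0], 0.61)]
fixture [([378.0, 2.0, 441.0, 166.0], 0.63)]
[ 0.54515552 -0.20896478  0.30409309] [ 0.11 -0.11  0.01 -0.02 -0.07 -0.02]
```

View pics/w1.png

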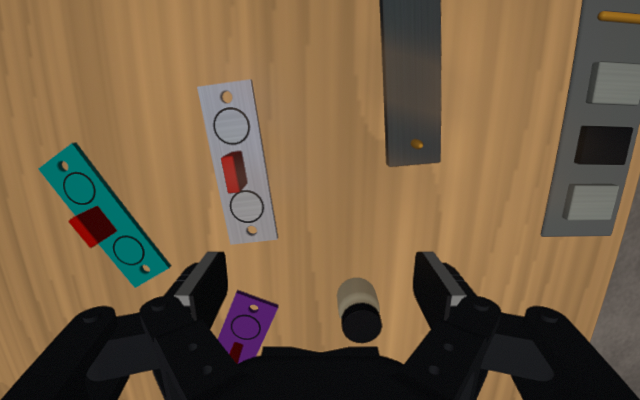

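{"op": "servo_tool", "data": {
  "moves": [
    {"delta_pos":[-3,4,0],"angular":[0,0,0]},
    {"delta_pos":[-6,4,0],"angular":[0,0,0]},
    {"delta_pos":[-6,4,0],"angular":[0,0,0]},
    {"delta_pos":[-6,4,0],"angular":[0,0,0]}
  ]
}}

```text
time_s: 2.0
position: [0.4855, -0.1696, 0.3042]
eef_rot: [179.9, 0.0, 90.0]
wrist_force: [0.3, 0.2, 0.7]
width: 1.002
```

Run:
```python
from h import *
im,p=snap('wrist','w2'); print(p['eye'],p['rotation'])
for t in ['carrier','fixture']: print(t,[(np.round(r['extent']).tolist(),round(r['p'],2)) for r in look_for(t,'wrist')])
s=telemetry.read_state();print(s['position'],s['qd'].round(2))
```

```text
[ 0.48588486 -0.09704513  0.37428847] [ 1.63481802e+02 -1.79681380e-02  8.15945998e-03]
carrier [([256.0, 116.0, 326.0, 271.0], 0.93), ([267.0, 312.0, 323.0, 350.0], 0.72)]
fixture [([431.0, 3.0, 496.0, 198.0], 0.78)]
[ 0.48562192 -0.16998666  0.30360181] [-0.14  0.11 -0.08  0.08 -0.03 -0.05]
```

View pics/w2.png

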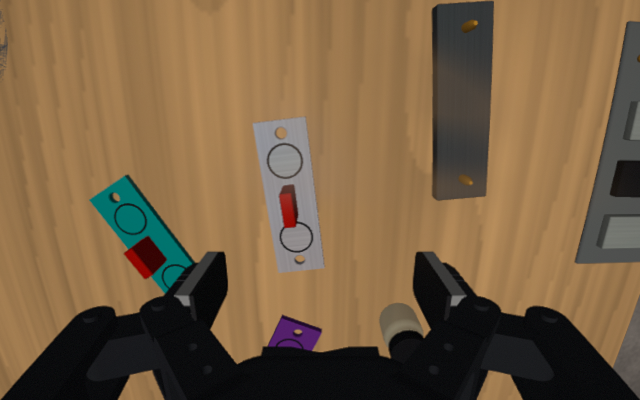

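Run:
```python
from h import *
a=cv2.imread('pics/w2.png')
c1=cv2.resize(a[105:280,240:340],None,fx=4,fy=4,interpolation=cv2.INTER_CUBIC)
b=cv2.imread('pics/w2.png')[0:210,420:505]
c2=cv2.resize(b,None,fx=2.8,fy=2.8,interpolation=cv2.INTER_CUBIC); c2=cv2.convertScaleAbs(c2,alpha=2.2)
H=600
c1=cv2.resize(c1,(int(c1.shape[1]*H/c1.shape[0]),H)); c2=cv2.resize(c2,(int(c2.shape[1]*H/c2.shape[0]),H))
print(c1.shape,c2.shape)
cv2.imwrite('pics/z2.png',np.hstack([c1,c2]))
for f in ['w1','w2']:
    im,p=load(f); hsv=cv2.cvtColor(im,cv2.COLOR_RGB2HSV)
    m=((hsv[...,1]<60)&(hsv[...,2]>110)).astype(np.uint8)
    n,l,st,ce=cv2.connectedComponentsWithStats(m)
    for i in range(1,n):
        if st[i,4]>300: print(f,st[i],ce[i])
```

```text
(600, 342, 3) (600, 242, 3)
w1 [ 594   63   46   41 1614] [617.64931846  83.72180917]
w1 [ 197   79   80  166 5162] [238.56586594 157.8731112 ]
w1 [215 110  33  33 849] [231.04004711 125.78209658]
w1 [ 569  187   50   32 1354] [592.91802068 202.45199409]
w1 [232 192  30  29 679] [246.42857143 206.10309278]
w2 [ 253  117   71  156 5012] [289.72665603 190.94393456]
w2 [269 145  32  32 790] [284.50379747 160.53924051]
w2 [603 218  37  30 981] [622.96636086 233.08562691]
w2 [282 224  29  27 589] [296.12393888 237.32767402]
```

View pics/z2.png

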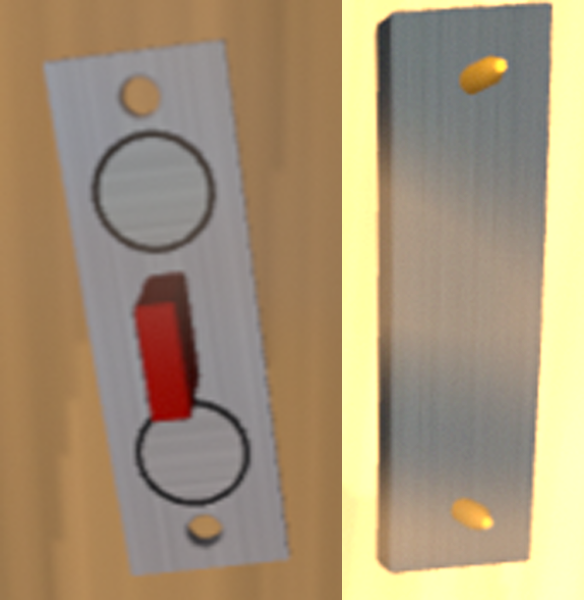

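```bash
cat >> h.py <<'E'
def quad(m):
    cs,_=cv2.findContours(m.astype(np.uint8),cv2.RETR_EXTERNAL,cv2.CHAIN_APPROX_NONE); c=max(cs,key=cv2.contourArea)
    h=cv2.convexHull(c); e=5
    for e in np.arange(2,20,.5):
        q=cv2.approxPolyDP(h,e,True).reshape(-1,2)
        if len(q)<=4: break
    pts=c.reshape(-1,2).astype(float); L=[]
    for i in range(4):
        a=q[i].astype(float);b=q[(i+1)%4].astype(float);n=b-a;l=np.hypot(*n);n/=l
        t=(pts-a)@n; d=(pts-a)@np.array([-n[1],n[0]])
        s=pts[(t>.1*l)&(t<.9*l)&(abs(d)<2.5)]
        vx,vy,x,y=cv2.fitLine(s.astype(np.float32),cv2.DIST_HUBER,0,.01,.01).ravel(); L.append(np.cross([x,y,1],[x+vx,y+vy,1]))
    o=[]
    for i in range(4):
        v=np.cross(L[i-1],L[i]); o.append(v[:2]/v[2])
    o=np.array(o); cen=o.mean(0)
    return cen+(o-cen)*1.0   # pixel-centre contour
E
python3 - <<'E'
from h import *
from scipy.optimize import least_squares
obs=[]
for f in ['w1','w2']:
    im,p=load(f); hsv=cv2.cvtColor(im,cv2.COLOR_RGB2HSV)
    m=((hsv[...,1]<60)&(hsv[...,2]>110)).astype(np.uint8)
    n,l,st,ce=cv2.connectedComponentsWithStats(m)
    i=[i for i in range(1,n) if st[i,4]>4000][0]
    q=quad(l==i); print(f,q.round(1))
    P=onz(p,q,.008); print(P.round(4),[np.hypot(*(P[k]-P[k-1])[:2]).round(4) for k in range(4)])
    r=[ce[i] for i in range(1,n) if 500<st[i,4]<900 and st[i,0]<400]; print('rings',onz(p,r,.008).round(4))
    obs.append((p,q,np.array(r)))
def model(v):
    x,y,z,a=v[:4]; R=np.array([[np.cos(a),-np.sin(a)],[np.sin(a),np.cos(a)]])
    f=lambda L:np.c_[np.array(L)@R.T+[x,y],np.full(len(L),z)]
    return f([(-.03,.095),(.03,.095),(.03,-.095),(-.03,-.095)]),f([(0,.048),(0,-.048)])
def res(v):
    o=[]
    for p,q,r in obs:
        C,K=model(v); pc=proj(p,C); pk=proj(p,K)
        # match nearest
        for u in pc: o+=list(u-q[np.argmin(np.hypot(*(q-u).T))])
        o+=list(((pk-r)[0]).ravel())
    return o
s=least_squares(res,[.45,-.2,.008,.12],loss='soft_l1'); print(s.x.round(4),np.round(res(s.x),1))
for z in (.006,.008):
    s2=least_squares(lambda w:res([w[0],w[1],z,w[2]]),[.45,-.2,.12]); print(z,s2.x.round(4),s2.cost)
E
```

```text
w1 [[249.7  79. ]
 [276.1 238.4]
 [230.2 243.8]
 [196.8  86.9]]
[[ 0.4689 -0.111   0.008 ]
 [ 0.4905 -0.2984  0.008 ]
 [ 0.4323 -0.306   0.008 ]
 [ 0.4099 -0.1185  0.008 ]] [np.float64(0.0595), np.float64(0.1887), np.float64(0.0587), np.float64(0.1889)]
rings [[ 0.4449 -0.1609  0.008 ]
 [ 0.4563 -0.2562  0.008 ]]
w2 [[304.8 116.6]
 [323.8 267.2]
 [278.3 271.8]
 [252.2 123. ]]
[[ 0.4692 -0.1113  0.008 ]
 [ 0.491  -0.2988  0.008 ]
 [ 0.4324 -0.3055  0.008 ]
 [ 0.4099 -0.1181  0.008 ]] [np.float64(0.0596), np.float64(0.1888), np.float64(0.059), np.float64(0.1887)]
rings [[ 0.445  -0.1609  0.008 ]
 [ 0.4565 -0.2572  0.008 ]]
[ 0.4502 -0.2089  0.006   0.1178] [ 0.1 -0.2  0.3  0.2  0.7  0.3 -0.1 -0.1  0.2  0.2 -0.3 -0.1 -0.3 -0.3
  0.1 -0.1 -0.4  0.1 -0.2  0. ]
0.006 [ 0.4502 -0.2089  0.1177] 0.7252416087998648
0.008 [ 0.4505 -0.2086  0.1174] 1.6738809564667534
```

{"op": "servo_tool", "data": {
  "moves": [
    {"delta_pos":[5,3,0],"angular":[0,0,0]},
    {"delta_pos":[10,6,0],"angular":[0,0,0]},
    {"delta_pos":[15,9,0],"angular":[0,0,0]},
    {"delta_pos":[17.5,11,0],"angular":[0,0,0]},
    {"delta_pos":[17.5,11,0],"angular":[0,0,0]},
    {"delta_pos":[17.5,11,0],"angular":[0,0,0]}
  ]
}}

```text
time_s: 2.9
position: [0.66, -0.0603, 0.3034]
eef_rot: [-179.9, 0.0, 90.0]
wrist_force: [-0.5, 0.1, -0.0]
width: 1.003
```

Run:
```python
from h import *
im,p=snap('wrist','w3'); print(p['eye'],p['rotation'])
s=telemetry.read_state();print(s['position'],s['qd'].round(2))
```

```text
[0.6605306  0.01227469 0.3734708 ] [ 1.63491302e+02  9.73095597e-02 -3.15431813e-02]
[ 0.65967268 -0.06059406  0.30383261] [-0.46 -0.99 -0.39 -0.14  0.08  0.09]
```

View pics/w3.png

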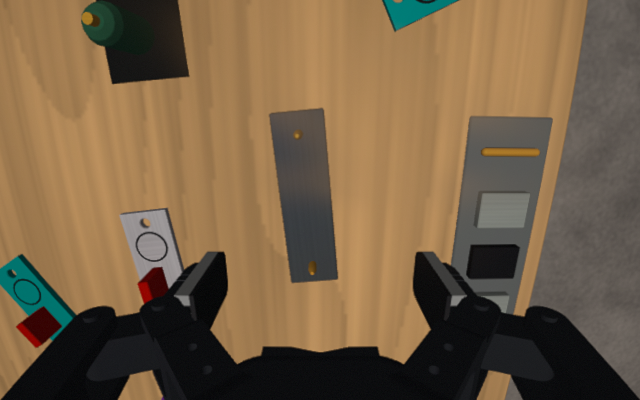

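Run:
```python
from h import *
from scipy.optimize import least_squares
obs=[]
for f,box in [('w2',(425,0,500,205)),('w3',(260,100,345,290))]:
    im,p=load(f); hsv=cv2.cvtColor(im,cv2.COLOR_RGB2HSV).astype(int)
    x0,y0,x1,y1=box; g=im[y0:y1,x0:x1].astype(int)
    br=(g[...,0]-g[...,2]>45)&(g[...,0]>110)
    m=(hsv[y0:y1,x0:x1,1]<90)
    dark=(g.max(2)<110)&(g[...,0]-g[...,2]<25)
    m=cv2.morphologyEx(dark.astype(np.uint8),cv2.MORPH_CLOSE,np.ones((13,13)))
    q=quad(m)+[x0,y0]
    print(f,q.round(1)); P=onz(p,q,.018); print(P.round(4),P.mean(0).round(4),[np.hypot(*(P[k]-P[k-1])[:2]).round(4) for k in range(4)])
    cv2.imwrite('pics/m_%s.png'%f,np.hstack([cv2.resize(im[y0:y1,x0:x1,::-1],None,fx=4,fy=4,interpolation=cv2.INTER_CUBIC)[:600],cv2.resize(cv2.merge([m*255]*3),None,fx=4,fy=4)[:600]]))
    # brass
    inside=cv2.fillPoly(np.zeros(m.shape,np.uint8),[np.int32(q-[x0,y0])],1)
    b=((g[...,0]-g[...,2]>30)&(inside>0)).astype(np.uint8)
    b=cv2.erode(inside,np.ones((7,7)))*b
    n,l,st,ce=cv2.connectedComponentsWithStats(b)
    for i in range(1,n):
        if st[i,4]>8: print('brass',st[i]+[x0,y0,0,0,0],ce[i]+[x0,y0],onz(p,[ce[i]+[x0,y0]],.03).round(4))
```

```text
w2 [[494.    0. ]
 [484.8 192.3]
 [437.  206. ]
 [437.    0. ]]
[[ 0.6635  0.0074  0.018 ]
 [ 0.6801 -0.1961  0.018 ]
 [ 0.6245 -0.213   0.018 ]
 [ 0.6043  0.0055  0.018 ]] [ 0.6431 -0.0991  0.018 ] [np.float64(0.0593), np.float64(0.2042), np.float64(0.0581), np.float64(0.2194)]
brass [440   0  52   4 134] [459.52985075   1.00746269] [[0.6228 0.0018 0.03  ]]
brass [461  20  17  13 146] [469.02739726  25.5       ] [[ 0.6345 -0.0203  0.03  ]]
brass [458 174  16  12 130] [465.35384615 179.73846154] [[ 0.6489 -0.1782  0.03  ]]
brass [440 199   9   6  18] [442.5        200.88888889] [[ 0.6256 -0.203   0.03  ]]
w3 [[321.6 109.3]
 [336.9 278.2]
 [291.7 281.6]
 [269.7 114.6]]
[[ 0.6617  0.0062  0.018 ]
 [ 0.6813 -0.1989  0.018 ]
 [ 0.6241 -0.204   0.018 ]
 [ 0.6056  0.0007  0.018 ]] [ 0.6432 -0.099   0.018 ] [np.float64(0.0564), np.float64(0.2061), np.float64(0.0574), np.float64(0.2055)]
brass [293 129  10  11  84] [297.5 134. ] [[ 0.6362 -0.019   0.03  ]]
brass [308 261   8  14  94] [311.74468085 267.39361702] [[ 0.6501 -0.1771  0.03  ]]
```

View pics/m_w3.png

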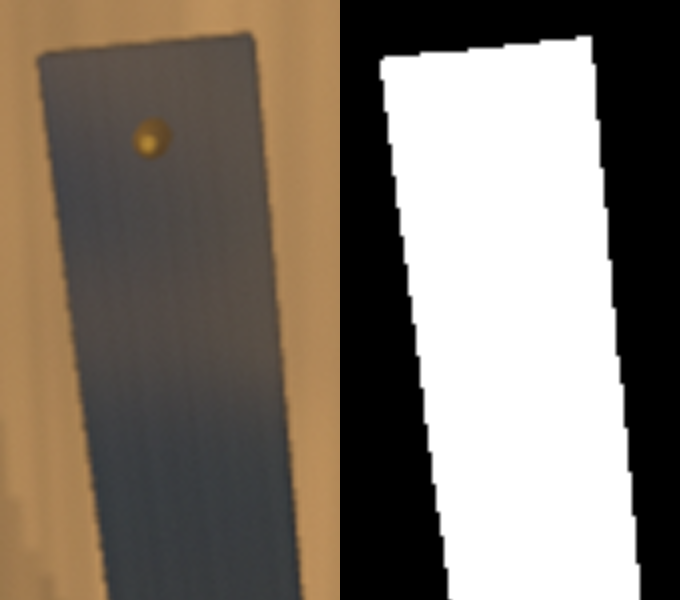

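```bash
cat >> h.py <<'E'
from scipy.optimize import least_squares
from scipy.ndimage import map_coordinates
def edgefit(views,hx,hy,z,v0,R=4,edges=(0,1,2,3),fitz=False):
    """fit x,y,yaw(,z) of rectangle to max gradient edges. views: list of (im,p)"""
    G=[(cv2.GaussianBlur(im.astype(np.float32),(0,0),1.0),p) for im,p in views]
    v=np.array(list(v0)+[z],float)
    def pts(v):
        x,y,a,zz=v; c=np.array([(-hx,hy),(hx,hy),(hx,-hy),(-hx,-hy)])
        M=np.array([[np.cos(a),-np.sin(a)],[np.sin(a),np.cos(a)]]); c=c@M.T+[x,y]; S=[]
        for e in edges:
            t=np.linspace(.06,.94,40)[:,None]; S.append(np.c_[c[e]*(1-t)+c[(e+1)%4]*t,np.full(40,zz)])
        return S
    for it in range(6):
        tg=[]
        for g,p in G:
            for S in pts(v):
                u=proj(p,S); d=u[-1]-u[0]; d/=np.hypot(*d); n=np.array([-d[1],d[0]])
                o=np.arange(-R,R+.01,.25); 
                xy=u[:,None,:]+o[None,:,None]*n
                val=np.stack([map_coordinates(g[...,k],[xy[...,1],xy[...,0]],order=1) for k in range(3)],-1)
                gr=np.abs(np.gradient(val,axis=1)).sum(-1); gr*=1
                k=np.clip(gr.argmax(1),1,len(o)-2); i=np.arange(len(k)); a,b,c=gr[i,k-1],gr[i,k],gr[i,k+1]
                off=o[k]+.25*np.where(abs(a-2*b+c)>1e-6,.5*(a-c)/(a-2*b+c),0)
                ok=(xy[i,k,0]>2)&(xy[i,k,0]<637)&(xy[i,k,1]>2)&(xy[i,k,1]<397)&(k>1)&(k<len(o)-2)
                tg.append((u+off[:,None]*n,n,ok))
        def res(w):
            vv=w if fitz else np.r_[w,z]; o=[];j=0
            for g,p in G:
                for S in pts(vv):
                    T,n,ok=tg[j]; j+=1; o.append(((proj(p,S)-T)@n)*ok)
            return np.concatenate(o)
        s=least_squares(res,v if fitz else v[:3],loss='soft_l1',f_scale=.4); v=s.x if fitz else np.r_[s.x,z]
    r=res(s.x); return v,np.sqrt(np.mean(r**2)),[round(float(np.median(q)),2) for q in r.reshape(-1,40)]
E
python3 - <<'E'
from h import *
w1,w2,w3=load('w1'),load('w2'),load('w3')
for fz in (False,True):
    print('carrier',edgefit([w1,w2],.03,.095,.008,[.4503,-.2087,.1175],fitz=fz))
    print('fix w3',edgefit([w3],.03,.105,.018,[.643,-.099,.092],fitz=fz))
print('fix w2',edgefit([w2],.03,.105,.018,[.643,-.099,.092]))
v,_,_=edgefit([w3],.03,.105,.018,[.643,-.099,.092])
x,y,a,_=v
for p,n in((w2[1],'w2'),(w3[1],'w3')):
  for s in(.08,-.08): print(n,proj(p,[[x-s*np.sin(a),y+s*np.cos(a),z] for z in(.018,.04)]).round(1).tolist())
E
```

```text
carrier (array([ 0.45050333, -0.2086311 ,  0.11722409,  0.008     ]), np.float64(0.2754475462300364), [0.01, -0.37, 0.08, -0.12, 0.12, 0.13, 0.12, -0.11])
fix w3 (array([ 0.64333547, -0.0987775 ,  0.09085467,  0.018     ]), np.float64(0.3795379425061071), [-0.37, -0.35, -0.37, -0.14])
carrier (array([ 0.45053314, -0.20860676,  0.11703773,  0.0081597 ]), np.float64(0.2777009446935977), [-0.01, -0.36, -0.1, -0.13, 0.13, 0.12, 0.12, -0.12])
fix w3 (array([ 0.64322139, -0.0990922 ,  0.09063927,  0.01663597]), np.float64(0.2622823919722979), [0.11, -0.12, 0.09, -0.13])
fix w2 (array([ 0.6415768 , -0.09890182,  0.08055885,  0.018     ]), np.float64(1.2754389194284954), [0.0, 0.68, -0.08, 2.68])
w2 [[465.5, 26.9], [475.3, 21.9]]
w2 [[462.2, 177.5], [470.8, 182.1]]
w3 [[298.2, 133.1], [296.7, 135.0]]
w3 [[312.4, 263.6], [312.0, 272.6]]
```

{"op": "servo_tool", "data": {
  "moves": [
    {"delta_pos":[-5,-3.7,0],"angular":[0,0,0.05]},
    {"delta_pos":[-10,-7.4,0],"angular":[0,0,0.117]},
    {"delta_pos":[-15,-11,0],"angular":[0,0,0.117]},
    {"delta_pos":[-20,-14,-3],"angular":[0,0,0.117]},
    {"delta_pos":[-20.95,-14.86,-8],"angular":[0,0,0.117]},
    {"delta_pos":[-20.95,-14.86,-13],"angular":[0,0,0.117]},
    {"delta_pos":[-20.95,-14.86,-13],"angular":[0,0,0.117]},
    {"delta_pos":[-20.95,-14.86,-13],"angular":[0,0,0.117]}
  ],
  "fingers": 5
}}

```text
time_s: 3.95
position: [0.4508, -0.209, 0.1763]
eef_rot: [179.9, 0.1, 96.7]
wrist_force: [0.3, 0.2, -0.1]
width: 0.585
```

Run:
```python
from h import *
im,p=snap('wrist','w4')
s=telemetry.read_state();print(s['position'],s['eef_rot'],s['time_s'])
```

```text
[ 0.45129461 -0.20903407  0.17667577] [1.79823899e+02 1.10075585e-01 9.66997924e+01] 4.0
```

View pics/w4.png

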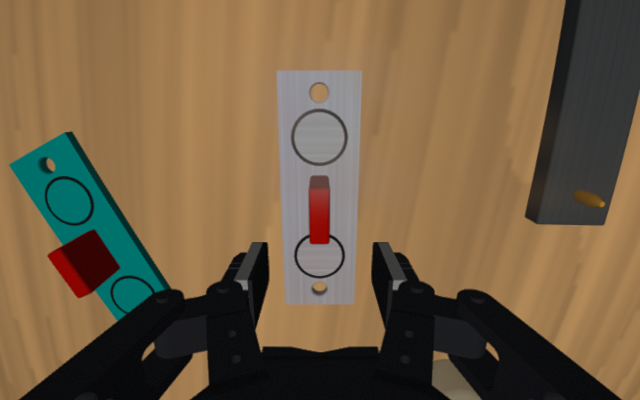

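{"op": "servo_tool", "data": {
  "moves": [
    {"delta_pos":[0,0,-4],"angular":[0,0,0]},
    {"delta_pos":[0,0,-7],"angular":[0,0,0]},
    {"delta_pos":[0,0,-8.7],"angular":[0,0,0]},
    {"delta_pos":[0,0,-8.7],"angular":[0,0,0]},
    {"delta_pos":[0,0,-8.7],"angular":[0,0,0]}
  ]
}}

```text
time_s: 4.62
position: [0.4514, -0.2089, 0.0886]
eef_rot: [179.9, 0.1, 96.7]
wrist_force: [0.5, 0.2, -0.3]
width: 0.581
```

{"op": "servo_tool", "data": {
  "moves": [
    {"delta_pos":[0,0,0],"angular":[0,0,0]},
    {"delta_pos":[0,0,0],"angular":[0,0,0]},
    {"delta_pos":[0,0,0],"angular":[0,0,0]},
    {"delta_pos":[0,0,0],"angular":[0,0,0]},
    {"delta_pos":[0,0,0],"angular":[0,0,0]},
    {"delta_pos":[0,0,0],"angular":[0,0,0]}
  ],
  "fingers": 0
}}

```text
time_s: 5.38
position: [0.4508, -0.2088, 0.0877]
eef_rot: [179.9, 0.0, 96.7]
wrist_force: [-0.5, 0.7, 5.7]
width: 0.152
```

{"op": "servo_tool", "data": {
  "moves": [
    {"delta_pos":[0,0,2],"angular":[0,0,0]},
    {"delta_pos":[0,0,6],"angular":[0,0,-0.02]},
    {"delta_pos":[4,2.5,8],"angular":[0,0,-0.0264]},
    {"delta_pos":[9,5.2,8],"angular":[0,0,-0.0264]},
    {"delta_pos":[14,8,8],"angular":[0,0,-0.0264]},
    {"delta_pos":[18,10.2,8],"angular":[0,0,-0.0264]},
    {"delta_pos":[19.28,10.97,8],"angular":[0,0,-0.0264]},
    {"delta_pos":[19.28,10.97,8],"angular":[0,0,-0.0264]},
    {"delta_pos":[19.28,10.97,8],"angular":[0,0,-0.0264]},
    {"delta_pos":[19.28,10.97,8],"angular":[0,0,-0.0264]}
  ]
}}

```text
time_s: 6.62
position: [0.6425, -0.0998, 0.1673]
eef_rot: [180.0, 0.0, 95.1]
wrist_force: [-0.1, -0.4, -2.9]
width: 0.153
```

Run:
```python
from h import *
im,p=snap('wrist','w5'); snap('scene','s5'); snap('side','d5')
s=telemetry.read_state();print(s['position'],s['eef_rot'],s['time_s'],s['wrist_force'])
for v in ['s5','d5']:
    a=cv2.imread('pics/%s.png'%v); 
    a=a[150:300,270:420] if v=='s5' else a[120:270,220:370]
    cv2.imwrite('pics/z%s.png'%v,cv2.resize(a,None,fx=4,fy=4,interpolation=cv2.INTER_CUBIC))
```

```text
[ 0.64287504 -0.09940997  0.16729174] [1.79977841e+02 6.43664915e-03 9.51495811e+01] 6.775 [ 0.11523687 -0.35859414 -3.32427407]
```

View pics/w5.png

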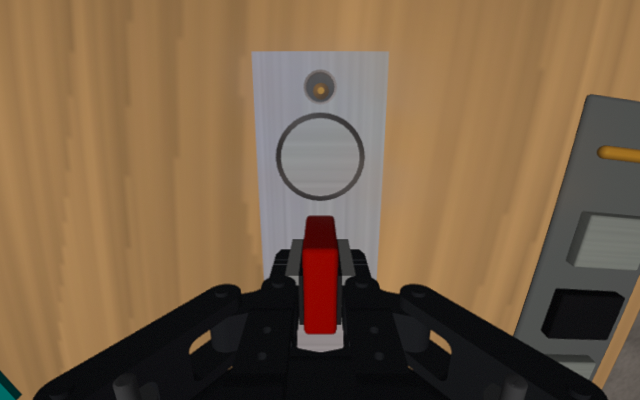

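View pics/zs5.png

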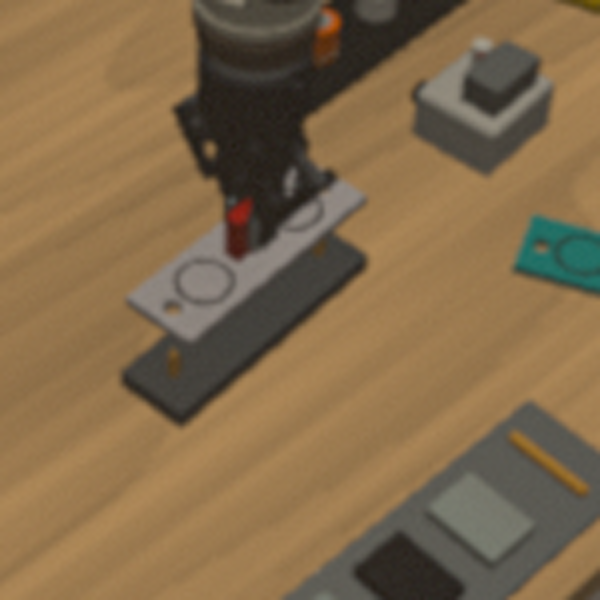

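View pics/zd5.png

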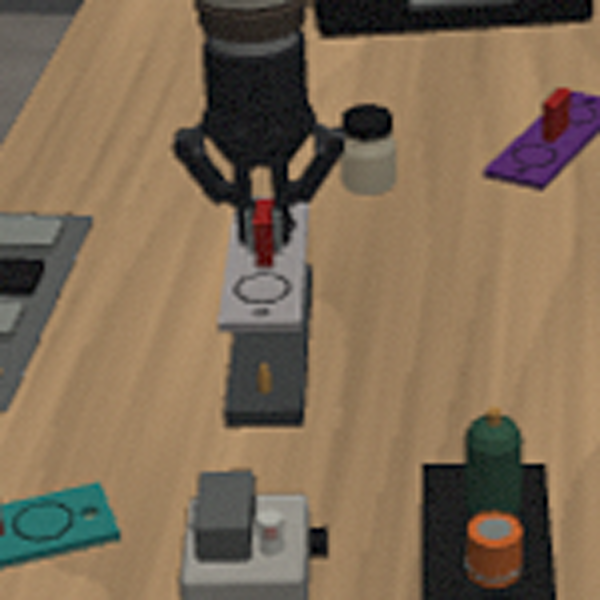

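Run:
```python
from h import *
im,p=load('w5')
c=cv2.resize(im[60:115,290:350,::-1],None,fx=10,fy=10,interpolation=cv2.INTER_CUBIC); cv2.imwrite('pics/z5.png',c)
a=0.0908
r=edgefit([(im,p)],.03,.095,.088,[.643,-.099,a],edges=(0,),R=6); print(r)
# long edges only upper third handled: print left/right edges
x,y=.6433,-.0989
for z in(.018,.032,.04): print(proj(p,[[x-.08*np.sin(a),y+.08*np.cos(a),z]]))
```

```text
(array([ 0.64254367, -0.09982749,  0.08873149,  0.088     ]), np.float64(0.12499782448690691), [0.0])
[[320.41091494  90.53098069]]
[[320.43776696  89.63999034]]
[[320.45483908  89.07355526]]
```

View pics/z5.png

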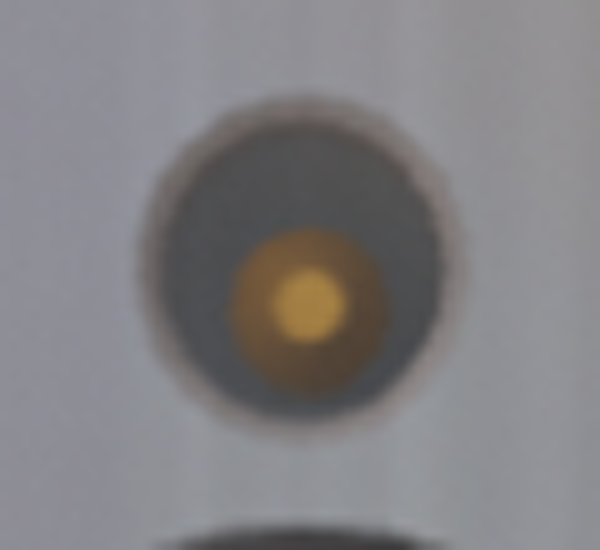

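Run:
```python
from h import *
im,p=load('w5')
print('hole',onz(p,[(319.6,86.3)],.088), 'hole zz',onz(p,[(319.6,86.3)],.0885))
print('dowel',onz(p,[(320.55,90.25)],.04))
m=im.copy()
# width mid of plate at rows
g=cv2.GaussianBlur(im.astype(np.float32),(0,0),1).sum(2)
for r in (60,80,120,160,200,230):
    d=np.abs(np.gradient(g[r])); d2=im[r].astype(int); sat=(d2[:,0]-d2[:,2])
    k=np.where(sat[230:410]<15)[0]+230; L,Rr=k.min(),k.max(); P=onz(p,[(L-.5,r),(Rr+.5,r)],.088); print(r,L,Rr,P.mean(0),P[1,0]-P[0,0])
```

```text
hole [[ 0.63567716 -0.02008147  0.088     ]] hole zz [[ 0.63567999 -0.02010612  0.0885    ]]
dowel [[ 0.63616131 -0.0198878   0.04      ]]
60 252 387 [ 0.63463949 -0.00895152  0.088     ] 0.059326367702619676
80 253 386 [ 0.63538091 -0.01729441  0.088     ] 0.059280264523865145
120 255 384 [ 0.63692372 -0.03465805  0.088     ] 0.059265185275518606
160 257 382 [ 0.63856034 -0.05308136  0.088     ] 0.059356243957365384
200 260 380 [ 0.64055485 -0.07275571  0.088     ] 0.05907100345159333
230 261 378 [ 0.64170915 -0.08853615  0.088     ] 0.0592928980323717
```

{"op": "servo_tool", "data": {
  "moves": [
    {"delta_pos":[0.06,0.02,-1.5],"angular":[0,0,0.002]},
    {"delta_pos":[0.06,0.02,-3],"angular":[0,0,0.002]},
    {"delta_pos":[0.06,0.02,-4],"angular":[0,0,0.002]},
    {"delta_pos":[0.06,0.02,-4.5],"angular":[0,0,0.002]},
    {"delta_pos":[0.06,0.02,-5],"angular":[0,0,0.002]},
    {"delta_pos":[0.06,0.02,-5],"angular":[0,0,0.002]}
  ]
}}

```text
time_s: 7.52
position: [0.6439, -0.0987, 0.1167]
eef_rot: [-180.0, -0.0, 95.3]
wrist_force: [-1.2, 0.7, -2.6]
width: 0.151
```

{"op": "servo_tool", "data": {
  "moves": [
    {"delta_pos":[0,0,-0.4],"angular":[0,0,0]},
    {"delta_pos":[0,0,-0.8],"angular":[0,0,0]},
    {"delta_pos":[0,0,-1.1],"angular":[0,0,0]},
    {"delta_pos":[0,0,-1.2],"angular":[0,0,0]},
    {"delta_pos":[0,0,-1.2],"angular":[0,0,0]},
    {"delta_pos":[0,0,-1.2],"angular":[0,0,0]}
  ]
}}

```text
time_s: 8.28
position: [0.6439, -0.0987, 0.1058]
eef_rot: [180.0, 0.0, 95.3]
wrist_force: [-4.3, 0.9, 6.1]
width: 0.151
```

{"op": "servo_tool", "data": {
  "moves": [
    {"delta_pos":[0,0,-0.05],"angular":[0,0,0]},
    {"delta_pos":[0,0,-0.05],"angular":[0,0,0]},
    {"delta_pos":[0,0,0],"angular":[0,0,0]}
  ],
  "fingers": 4
}}

```text
time_s: 8.65
position: [0.6439, -0.0987, 0.1047]
eef_rot: [-180.0, -0.0, 95.3]
wrist_force: [1.2, -0.3, -0.1]
width: 0.468
```

{"op": "servo_tool", "data": {
  "moves": [
    {"delta_pos":[0,0,0],"angular":[0,0,0]},
    {"delta_pos":[0,0,0],"angular":[0,0,0]},
    {"delta_pos":[0,0,4],"angular":[0,0,0]},
    {"delta_pos":[0,0,9],"angular":[0,0,0]},
    {"delta_pos":[-1,4,14],"angular":[0,0,0]},
    {"delta_pos":[-1,7,18],"angular":[0,0,0]},
    {"delta_pos":[-1,7,20],"angular":[0,0,0]},
    {"delta_pos":[-1,7,20],"angular":[0,0,0]},
    {"delta_pos":[-1,7,20],"angular":[0,0,0]}
  ],
  "fingers": 8.5
}}

```text
time_s: 9.78
position: [0.6338, -0.029, 0.3035]
eef_rot: [-179.9, -0.0, 95.3]
wrist_force: [0.0, -0.2, -0.1]
width: 0.995
```

Run:
```python
from h import *
im,p=snap('wrist','w6'); snap('scene','s6'); snap('side','d6')
s=telemetry.read_state();print(s['position'],s['eef_rot'],s['time_s'],s['wrist_force'])
A=[]
for v in ['s6','d6']:
    a=cv2.imread('pics/%s.png'%v); 
    a=a[180:280,280:380] if v=='s6' else a[160:260,240:340]
    A.append(cv2.resize(a,(400,400),interpolation=cv2.INTER_CUBIC))
cv2.imwrite('pics/zsd6.png',np.hstack(A))
print(edgefit([(im,p)],.03,.095,.026,[.6433,-.099,.0908],edges=(0,1,2,3)))
print(edgefit([(im,p)],.03,.095,.026,[.6433,-.099,.0908],edges=(0,1,2,3),fitz=True))
```

```text
[ 0.63366779 -0.02907178  0.303399  ] [-1.79877975e+02 -1.66144464e-02  9.52719974e+01] 9.925 [ 0.82921534 -0.49707456  0.00883603]
(array([ 0.64420013, -0.09833594,  0.09382734,  0.026     ]), np.float64(0.3613953157594518), [0.23, -0.11, 0.55, -0.12])
(array([ 0.64414983, -0.09782197,  0.09306357,  0.02785554]), np.float64(0.28862788675634465), [-0.05, -0.15, 0.08, -0.13])
```

View pics/w6.png

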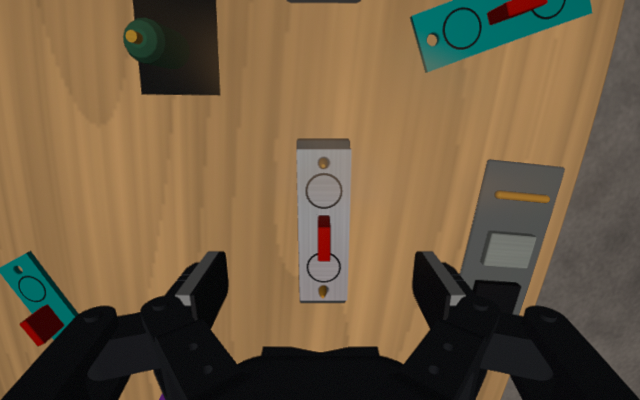

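View pics/zsd6.png

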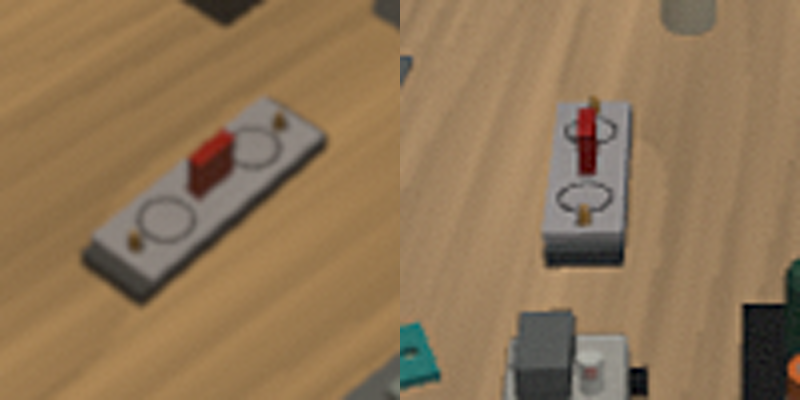

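{"op": "servo_tool", "data": {
  "moves": [
    {"delta_pos":[-3,5,0],"angular":[0,0,-0.03]},
    {"delta_pos":[-6,10,0],"angular":[0,0,-0.06]},
    {"delta_pos":[-9,15,0],"angular":[0,0,-0.0926]},
    {"delta_pos":[-12,20,0],"angular":[0,0,-0.0926]},
    {"delta_pos":[-13.4,22.9,0],"angular":[0,0,-0.0926]},
    {"delta_pos":[-13.4,22.9,0],"angular":[0,0,-0.0926]},
    {"delta_pos":[-13.4,22.9,0],"angular":[0,0,-0.0926]}
  ]
}}

```text
time_s: 10.8
position: [0.5001, 0.1998, 0.3044]
eef_rot: [-180.0, 0.0, 90.0]
wrist_force: [0.3, 0.9, 0.4]
width: 0.996
```

Run:
```python
from h import *
im,p=snap('wrist','w7')
s=telemetry.read_state();print(s['position'],s['eef_rot'],s['time_s'],s['qd'].round(1))
for t in ['sensor','cap','can','spent','meter']: print(t,[(np.round(r['extent']).tolist(),round(r['p'],2)) for r in look_for(t,'wrist')])
```

```text
[0.50026582 0.19952019 0.30445701] [-1.79971782e+02  2.50069610e-02  8.99493143e+01] 10.85 [-0.6  0.1  0.2  0.2  0.1  0.1]
sensor [([248.0, 42.0, 290.0, 83.0], 0.75), ([397.0, 310.0, 426.0, 359.0], 0.51)]
cap [([255.0, 118.0, 290.0, 151.0], 0.67), ([264.0, 186.0, 303.0, 225.0], 0.48)]
can [([267.0, 241.0, 303.0, 293.0], 0.59)]
spent [([264.0, 188.0, 301.0, 224.0], 0.73)]
meter [([374.0, 138.0, 472.0, 224.0], 0.79)]
```

View pics/w7.png

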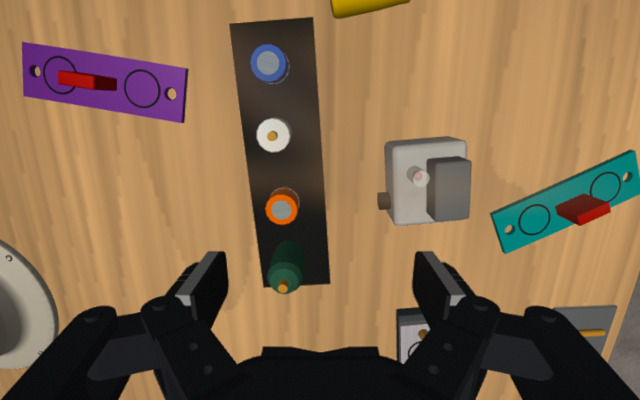

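{"op": "servo_tool", "data": {
  "moves": [
    {"delta_pos":[0,6,0],"angular":[0,0,0]},
    {"delta_pos":[0,9,0],"angular":[0,0,0]},
    {"delta_pos":[0,9,0],"angular":[0,0,0]},
    {"delta_pos":[0,9,0],"angular":[0,0,0]}
  ]
}}

```text
time_s: 11.6
position: [0.5, 0.2897, 0.3048]
eef_rot: [-180.0, 0.0, 90.0]
wrist_force: [0.3, -0.1, 0.8]
width: 0.996
```

Run:
```python
from h import *
im,p=snap('wrist','w8')
s=telemetry.read_state();print(s['position'],s['eef_rot'],s['time_s'],s['qd'].round(1))
for t in ['sensor','cap','can','spent','meter']: print(t,[(np.round(r['extent']).tolist(),round(r['p'],2)) for r in look_for(t,'wrist')])
```

```text
[0.50004775 0.28940549 0.30498167] [1.79999963e+02 1.43661411e-02 8.99557640e+01] 11.65 [-0.3 -0.3 -0.1 -0.   0.   0.2]
sensor [([255.0, 131.0, 295.0, 171.0], 0.93)]
cap [([263.0, 193.0, 291.0, 229.0], 0.67)]
can [([273.0, 299.0, 306.0, 345.0], 0.58)]
spent [([271.0, 252.0, 306.0, 292.0], 0.65)]
meter [([371.0, 208.0, 459.0, 295.0], 0.8)]
```

View pics/w8.png

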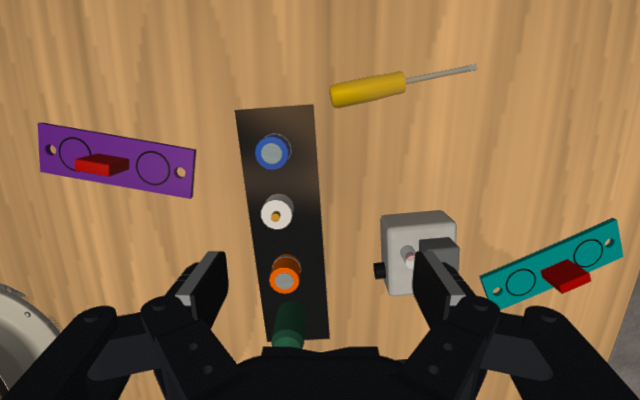

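```bash
cat >> h.py <<'E'
def tri(obs):
    A=np.zeros((3,3));b=np.zeros(3);L=[]
    for p,uv in obs:
        e,d=ray(p,[uv]); d=d[0]/np.linalg.norm(d[0]); M=np.eye(3)-np.outer(d,d); A+=M;b+=M@e; L.append((e,M))
    X=np.linalg.solve(A,b); return X,[np.linalg.norm(M@(X-e)) for e,M in L]
E
python3 - <<'E'
from h import *
A=[]
for f,boxes in (('w7',[(240,35,300,95),(245,105,305,165),(255,180,315,240),(255,240,315,300)]),('w8',[(245,125,305,185),(250,185,310,245),(258,245,318,305)])):
    im,p=load(f)
    A.append(np.hstack([cv2.resize(im[b[1]:b[3],b[0]:b[2],::-1],(200,200),interpolation=cv2.INTER_CUBIC) for b in boxes]+([np.zeros((200,200,3),np.uint8)] if f=='w8' else [])))
cv2.imwrite('pics/z78.png',np.vstack(A))
E
```

```text
(no output)
```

View pics/z78.png

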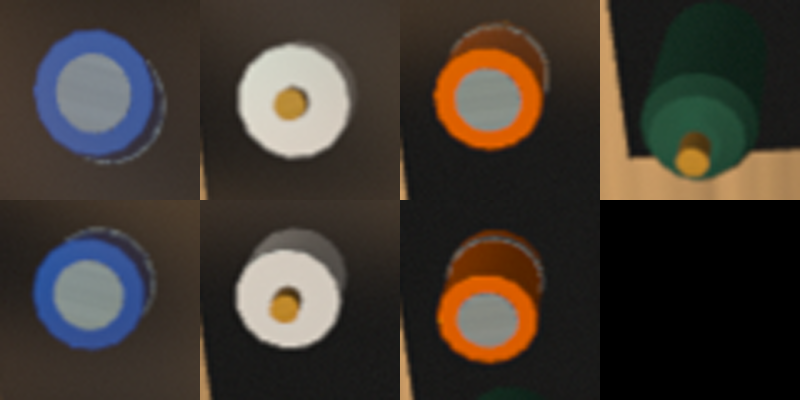

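Run:
```python
from h import *
p7,p8,p0,p6=[load(f)[1] for f in('w7','w8','wrist0','w6')]
print('sensor',tri([(p7,(267.7,62.4)),(p8,(271.2,153.15))]), onz(p7,[(267.7,62.4)],.038),onz(p8,[(271.2,153.15)],.038))
print('cap',tri([(p7,(272.85,134.8)),(p8,(276.2,214.35))]), onz(p7,[(272.85,134.8)],.03),onz(p8,[(276.2,214.35)],.03))
print('noz',tri([(p7,(271.65,135.55)),(p8,(274.85,217.35))]), onz(p7,[(271.65,135.55)],.04))
print('spent',onz(p7,[(281.05,209.65)],.038))
print('can',tri([(p7,(282.25,288.25)),(p0,(218,88))]),onz(p7,[(282.25,288.25)],.082),onz(p0,[(218,88)],.082),onz(p6,[(131,37)],.082))
# meter underside/top: top face corners white box z=.05
print('meter')
im,p=load('w7'); cv2.imwrite('pics/zm.png',cv2.resize(im[120:240,360:490,::-1],None,fx=5,fy=5,interpolation=cv2.INTER_CUBIC))
```

```text
sensor (array([0.44887587, 0.31167596, 0.03927813]), [np.float64(4.21833884547769e-05), np.float64(4.218338845476871e-05)]) [[0.44872146 0.3118249  0.038     ]] [[0.44863621 0.31148235 0.038     ]]
cap (array([0.45014104, 0.24019334, 0.03067352]), [np.float64(4.670587172012762e-05), np.float64(4.6705871720007757e-05)]) [[0.44999488 0.24012947 0.03      ]] [[0.45008969 0.23995703 0.03      ]]
noz (array([0.4502331 , 0.24042142, 0.04126234]), [np.float64(0.0001420838271226846), np.float64(0.00014208382712252535)]) [[0.4501865  0.24030197 0.04      ]]
spent [[0.45691787 0.15861322 0.038     ]]
can (array([0.4607622 , 0.08622448, 0.08163097]), [np.float64(0.00018105565514648769), np.float64(0.00018105565514644275)]) [[0.46063689 0.08638556 0.082     ]] [[0.46105943 0.08624681 0.082     ]] [[0.46066749 0.08531864 0.082     ]]
meter
```

View pics/zm.png

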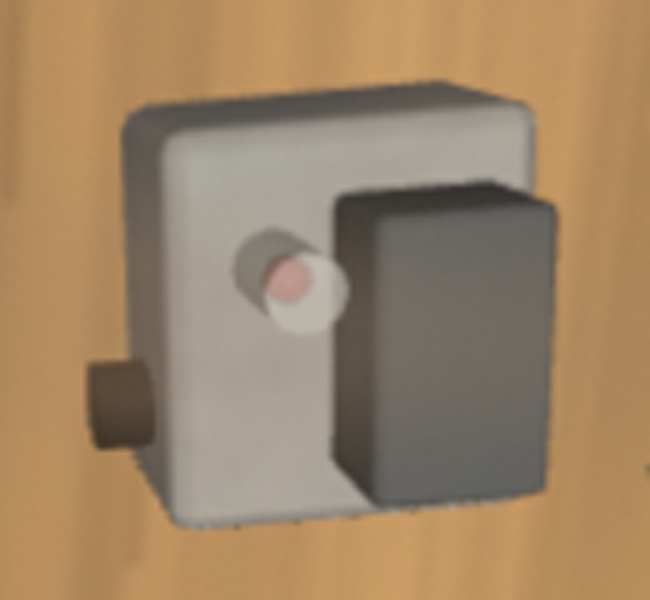

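Run:
```python
from h import *
p=load('w7')[1]; P=onz(p,[(392.6,146.6),(466,140.6),(396.6,224.6)],.05); print(P.round(4)); M=(P[1]+P[2])/2
F=np.array([.6434,-.0993]); a=.0908
print('meter',M,'dist',np.hypot(*(M[:2]-F)),'line yaw',np.arctan2(-(M[0]-F[0]),M[1]-F[1]))
d=M[:2]-F; print('lat',d@[np.cos(a),np.sin(a)]); print('mid',(M[:2]+F)/2, 'on line .15',F+.15*np.array([-np.sin(a),np.cos(a)]))
```

```text
[[0.5741 0.2302 0.05  ]
 [0.6492 0.2367 0.05  ]
 [0.5839 0.1454 0.05  ]]
meter [0.61653313 0.19106709 0.05      ] dist 0.29160739898992194 line yaw 0.09226456004214095
lat -0.00042707639187799157
mid [0.62996656 0.04588354] on line .15 [0.62979871 0.05008208]
```

{"op": "servo_tool", "data": {
  "moves": [
    {"delta_pos":[-2.5,1,-5],"angular":[0,0,0]},
    {"delta_pos":[-5.12,2.17,-10],"angular":[0,0,0]},
    {"delta_pos":[-5.12,2.17,-14],"angular":[0,0,0]},
    {"delta_pos":[-5.12,2.17,-18],"angular":[0,0,0]},
    {"delta_pos":[-5.12,2.17,-21],"angular":[0,0,0]},
    {"delta_pos":[-5.12,2.17,-22.6],"angular":[0,0,0]},
    {"delta_pos":[-5.12,2.17,-22.6],"angular":[0,0,0]},
    {"delta_pos":[-5.12,2.17,-22.6],"angular":[0,0,0]}
  ],
  "fingers": 6.5
}}

```text
time_s: 12.9
position: [0.4493, 0.3123, 0.0803]
eef_rot: [179.9, -0.1, 90.0]
wrist_force: [-0.5, 1.5, 1.0]
width: 0.762
```

{"op": "servo_tool", "data": {
  "moves": [
    {"delta_pos":[0,0,0],"angular":[0,0,0]},
    {"delta_pos":[0,0,0],"angular":[0,0,0]},
    {"delta_pos":[0,0,0],"angular":[0,0,0]},
    {"delta_pos":[0,0,0],"angular":[0,0,0]},
    {"delta_pos":[0,0,0],"angular":[0,0,0]}
  ],
  "fingers": 0
}}

```text
time_s: 13.52
position: [0.4492, 0.3123, 0.0801]
eef_rot: [179.9, -0.1, 90.0]
wrist_force: [-0.8, 0.6, 5.3]
width: 0.406
```

{"op": "servo_tool", "data": {
  "moves": [
    {"delta_pos":[0,0,5],"angular":[0,0,0]},
    {"delta_pos":[0,0,11],"angular":[0,0,0]},
    {"delta_pos":[2,-5,14],"angular":[0,0,0.03]},
    {"delta_pos":[5,-10,14],"angular":[0,0,0.06]},
    {"delta_pos":[8,-15,14],"angular":[0,0,0.09]},
    {"delta_pos":[11,-20,14],"angular":[0,0,0.09]},
    {"delta_pos":[13.5,-25,14],"angular":[0,0,0.09]},
    {"delta_pos":[16,-30,13],"angular":[0,0,0.09]},
    {"delta_pos":[18,-34,11],"angular":[0,0,0.09]},
    {"delta_pos":[19.06,-36.3,9],"angular":[0,0,0.09]},
    {"delta_pos":[19.06,-36.3,7],"angular":[0,0,0.09]},
    {"delta_pos":[19.06,-36.3,7],"angular":[0,0,0.09]}
  ]
}}

```text
time_s: 15.02
position: [0.6383, -0.0507, 0.1468]
eef_rot: [-179.8, -0.0, 95.2]
wrist_force: [-0.3, 0.7, -1.1]
width: 0.403
```

Run:
```python
from h import *
im,p=snap('wrist','w9'); snap('scene','s9'); snap('side','d9')
s=telemetry.read_state();print(s['position'],s['eef_rot'],s['time_s'],s['wrist_force'])
A=[]
for v in ['s9','d9']:
    a=cv2.imread('pics/%s.png'%v); 
    a=a[150:270,270:390] if v=='s9' else a[120:240,230:350]
    A.append(cv2.resize(a,(400,400),interpolation=cv2.INTER_CUBIC))
cv2.imwrite('pics/zsd9.png',np.hstack(A))
```

```text
[ 0.6394698  -0.05035249  0.14991822] [1.79939413e+02 5.33975500e-03 9.52094508e+01] 15.175 [-0.29384093  0.01860813  0.36819955]
```

View pics/w9.png

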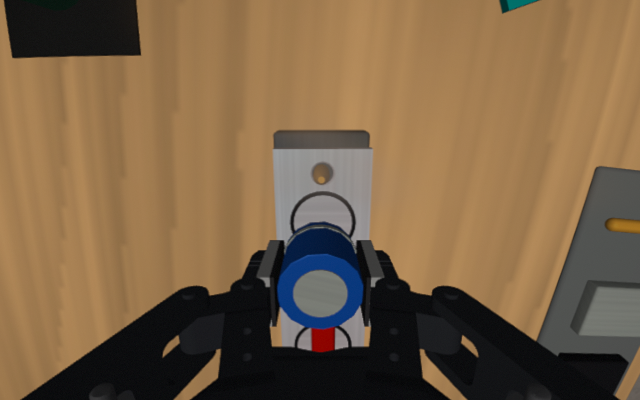

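View pics/zsd9.png

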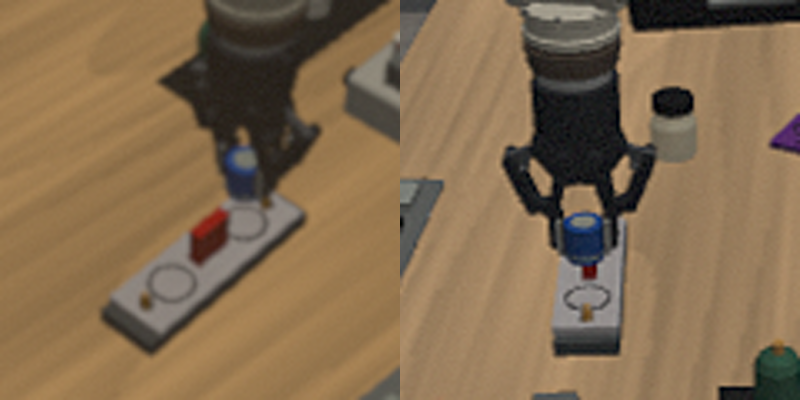

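{"op": "servo_tool", "data": {
  "moves": [
    {"delta_pos":[0,0,-1.5],"angular":[0,0,0]},
    {"delta_pos":[0,0,-3],"angular":[0,0,0]},
    {"delta_pos":[0,0,-4],"angular":[0,0,0]},
    {"delta_pos":[0,0,-4.5],"angular":[0,0,0]},
    {"delta_pos":[0,0,-4.6],"angular":[0,0,0]},
    {"delta_pos":[0,0,-4.6],"angular":[0,0,0]}
  ]
}}

```text
time_s: 15.92
position: [0.6389, -0.0509, 0.1042]
eef_rot: [180.0, -0.0, 95.2]
wrist_force: [-6.6, 0.2, 10.0]
width: 0.404
```

{"op": "servo_tool", "data": {
  "moves": [
    {"delta_pos":[0,0,0],"angular":[0,0,0]},
    {"delta_pos":[0,0,0],"angular":[0,0,0]},
    {"delta_pos":[0,0,0],"angular":[0,0,0]}
  ],
  "fingers": 6.5
}}

```text
time_s: 16.3
position: [0.6393, -0.051, 0.1026]
eef_rot: [-180.0, -0.0, 95.2]
wrist_force: [-0.9, 0.2, -1.1]
width: 0.762
```

{"op": "servo_tool", "data": {
  "moves": [
    {"delta_pos":[0,0,1],"angular":[0,0,0]},
    {"delta_pos":[0,0,4],"angular":[0,0,0]},
    {"delta_pos":[0,0,9],"angular":[0,0,0]},
    {"delta_pos":[0,1,14],"angular":[0,0,0]},
    {"delta_pos":[0,3,18],"angular":[0,0,0]},
    {"delta_pos":[0,3,20],"angular":[0,0,0]},
    {"delta_pos":[0,3,20],"angular":[0,0,0]},
    {"delta_pos":[0,3,20],"angular":[0,0,0]}
  ]
}}

```text
time_s: 17.3
position: [0.6392, -0.0211, 0.3019]
eef_rot: [-179.9, -0.0, 95.1]
wrist_force: [0.5, -0.1, -0.4]
width: 0.759
```

Run:
```python
from h import *
im,p=snap('wrist','w10'); snap('scene','s10'); snap('side','d10')
s=telemetry.read_state();print(s['position'],s['eef_rot'],s['time_s'],s['wrist_force'])
print([(np.round(r['extent']).tolist(),round(r['p'],2)) for r in look_for('sensor','wrist')])
A=[]
for v in ['s10','d10']:
    a=cv2.imread('pics/%s.png'%v); 
    a=a[180:270,290:380] if v=='s10' else a[160:250,245:335]
    A.append(cv2.resize(a,(400,400),interpolation=cv2.INTER_CUBIC))
cv2.imwrite('pics/zsd10.png',np.hstack(A))
print(edgefit([(im,p)],.03,.095,.026,[.6437,-.099,.0918],edges=(0,1,2,3),fitz=True))
```

```text
[ 0.63905159 -0.02121067  0.30157772] [-1.79889658e+02 -1.41387242e-02  9.51391260e+01] 17.45 [0.06249739 0.10861597 0.25469885]
[([300.0, 183.0, 334.0, 226.0], 0.59)]
(array([ 0.64410263, -0.0981636 ,  0.09176098,  0.02605708]), np.float64(0.19823252020339147), [-0.01, -0.07, -0.0, -0.07])
```

View pics/w10.png

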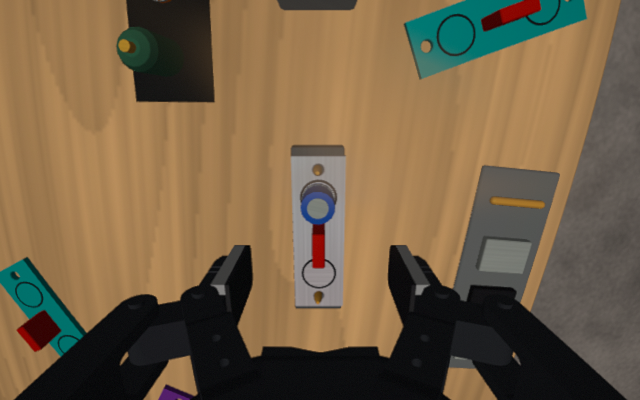

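View pics/zsd10.png

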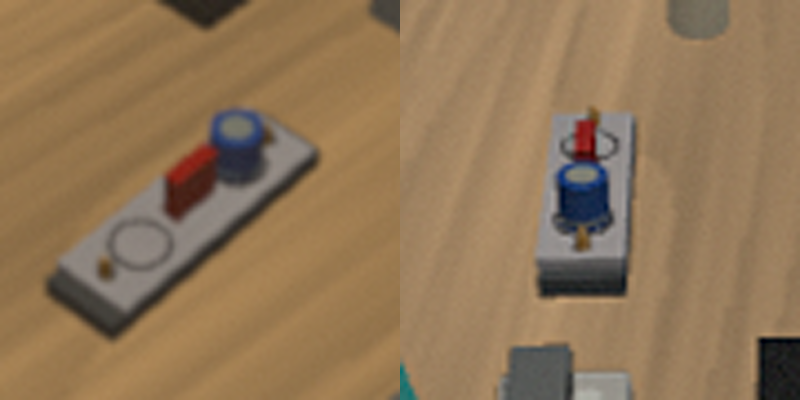

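Run:
```python
from h import *
im,p=load('w10'); g=im[170:235,290:350].astype(int)
blue=((g[...,2]-g[...,0]>60)).astype(np.uint8)
disc=((abs(g[...,2]-g[...,0])<35)&(g.min(2)>90)).astype(np.uint8)
n,l,st,ce=cv2.connectedComponentsWithStats(disc)
for i in range(1,n):
    if 60<st[i,4]<600: c=ce[i]+[290,170]; print(st[i],c,onz(p,[c],.062))
cv2.imwrite('pics/z10.png',cv2.resize(im[170:235,290:350,::-1],None,fx=8,fy=8,interpolation=cv2.INTER_CUBIC))
```

```text
[13 12 32 15 95] [320.22105263 186.77894737] [[ 0.64024626 -0.02902666  0.062     ]]
[ 17  29  22  20 339] [317.28613569 208.17109145] [[ 0.63927715 -0.05179342  0.062     ]]
```

View pics/z10.png

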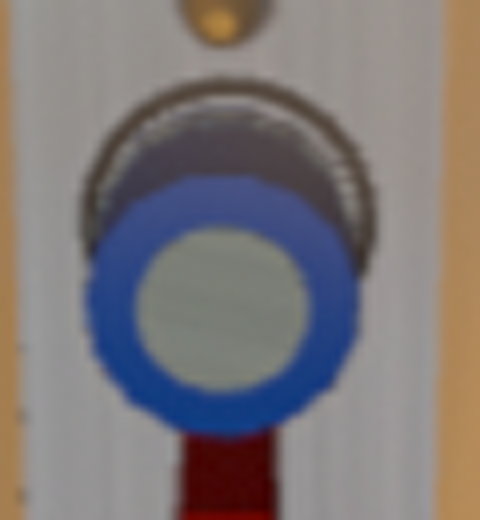

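{"op": "servo_tool", "data": {
  "moves": [
    {"delta_pos":[-3.6,5,0],"angular":[0,0,0]},
    {"delta_pos":[-7.2,10,0],"angular":[0,0,0]},
    {"delta_pos":[-10.8,15,0],"angular":[0,0,0]},
    {"delta_pos":[-14.4,20,0],"angular":[0,0,0]},
    {"delta_pos":[-18,25,-3],"angular":[0,0,0]},
    {"delta_pos":[-18.94,26.15,-8],"angular":[0,0,0]},
    {"delta_pos":[-18.94,26.15,-13],"angular":[0,0,0]},
    {"delta_pos":[-18.94,26.15,-18],"angular":[0,0,0]},
    {"delta_pos":[-18.94,26.15,-21],"angular":[0,0,0]},
    {"delta_pos":[-18.94,26.15,-22.6],"angular":[0,0,0]},
    {"delta_pos":[-18.94,26.15,-22.6],"angular":[0,0,0]},
    {"delta_pos":[-18.94,26.15,-22.6],"angular":[0,0,0]}
  ]
}}

```text
time_s: 19.0
position: [0.4506, 0.2408, 0.0783]
eef_rot: [179.9, -0.0, 95.2]
wrist_force: [0.6, 0.1, 1.0]
width: 0.759
```

{"op": "servo_tool", "data": {
  "moves": [
    {"delta_pos":[0,0,0],"angular":[0,0,0]},
    {"delta_pos":[0,0,0],"angular":[0,0,0]},
    {"delta_pos":[0,0,0],"angular":[0,0,0]},
    {"delta_pos":[0,0,0],"angular":[0,0,0]},
    {"delta_pos":[0,0,0],"angular":[0,0,0]}
  ],
  "fingers": 0
}}

```text
time_s: 19.62
position: [0.4505, 0.2408, 0.0782]
eef_rot: [179.9, -0.0, 95.2]
wrist_force: [-0.2, -0.4, 6.3]
width: 0.402
```

{"op": "servo_tool", "data": {
  "moves": [
    {"delta_pos":[0,0,5],"angular":[0,0,0]},
    {"delta_pos":[0,0,11],"angular":[0,0,0]},
    {"delta_pos":[2,-3.5,15],"angular":[0,0,0]},
    {"delta_pos":[5,-8,16],"angular":[0,0,0]},
    {"delta_pos":[8.5,-13,16],"angular":[0,0,0]},
    {"delta_pos":[12,-18,16],"angular":[0,0,0]},
    {"delta_pos":[15,-23,16],"angular":[0,0,0]},
    {"delta_pos":[17.5,-27,14],"angular":[0,0,0]},
    {"delta_pos":[18.93,-29.19,11],"angular":[0,0,0]},
    {"delta_pos":[18.93,-29.19,9],"angular":[0,0,0]},
    {"delta_pos":[18.93,-29.19,9],"angular":[0,0,0]},
    {"delta_pos":[18.93,-29.19,9],"angular":[0,0,0]}
  ]
}}

```text
time_s: 21.12
position: [0.6394, -0.0511, 0.1682]
eef_rot: [179.9, 0.0, 95.2]
wrist_force: [0.5, 1.0, 0.2]
width: 0.404
```

Run:
```python
from h import *
im,p=snap('wrist','w11'); snap('scene','s11'); snap('side','d11')
s=telemetry.read_state();print(s['position'],s['eef_rot'],s['time_s'],s['wrist_force'])
A=[cv2.resize(im[150:350,220:420,::-1],(400,400))]
for v in ['s11','d11']:
    a=cv2.imread('pics/%s.png'%v); 
    a=a[150:250,280:380] if v=='s11' else a[130:230,240:340]
    A.append(cv2.resize(a,(400,400),interpolation=cv2.INTER_CUBIC))
cv2.imwrite('pics/zsd11.png',cv2.resize(np.hstack(A),(800,267)))
```

```text
[ 0.63956827 -0.05105452  0.1683898 ] [1.79881521e+02 2.08711451e-02 9.51873313e+01] 21.275 [-0.03421913 -0.65671121  0.01254   ]
```

View pics/zsd11.png

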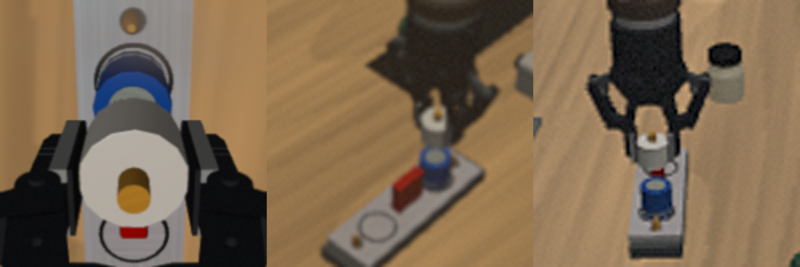

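{"op": "servo_tool", "data": {
  "moves": [
    {"delta_pos":[0,0,-1],"angular":[0,0,0]},
    {"delta_pos":[0,0,-2],"angular":[0,0,0]},
    {"delta_pos":[0,0,-2.6],"angular":[0,0,0]},
    {"delta_pos":[0,0,-2.9],"angular":[0,0,0]},
    {"delta_pos":[0,0,-3],"angular":[0,0,0]},
    {"delta_pos":[0,0,-3],"angular":[0,0,0]}
  ]
}}

```text
time_s: 22.02
position: [0.6388, -0.0514, 0.1382]
eef_rot: [180.0, 0.0, 95.2]
wrist_force: [-5.8, 0.2, 9.5]
width: 0.405
```

{"op": "servo_tool", "data": {
  "moves": [
    {"delta_pos":[0,0,0],"angular":[0,0,0]},
    {"delta_pos":[0,0,0],"angular":[0,0,0]},
    {"delta_pos":[0,0,0],"angular":[0,0,0]}
  ],
  "fingers": 6.5
}}

```text
time_s: 22.4
position: [0.6392, -0.0514, 0.1366]
eef_rot: [-180.0, -0.0, 95.2]
wrist_force: [0.0, -0.4, 0.1]
width: 0.761
```

{"op": "servo_tool", "data": {
  "moves": [
    {"delta_pos":[0,0,1],"angular":[0,0,0]},
    {"delta_pos":[0,0,4],"angular":[0,0,0]},
    {"delta_pos":[0,0,9],"angular":[0,0,0]},
    {"delta_pos":[0,1,14],"angular":[0,0,0]},
    {"delta_pos":[0,3,17],"angular":[0,0,0]},
    {"delta_pos":[0,3,17],"angular":[0,0,0]},
    {"delta_pos":[0,3,17],"angular":[0,0,0]}
  ]
}}

```text
time_s: 23.28
position: [0.6392, -0.0215, 0.3063]
eef_rot: [-180.0, 0.0, 95.2]
wrist_force: [0.6, -0.6, -0.5]
width: 0.76
```

Run:
```python
from h import *
im,p=snap('wrist','w12'); snap('scene','s12'); snap('side','d12')
s=telemetry.read_state();print(s['position'],s['eef_rot'],s['time_s'],s['wrist_force'])
A=[cv2.resize(im[130:290,240:400,::-1],(400,400),interpolation=cv2.INTER_CUBIC)]
for v in ['s12','d12']:
    a=cv2.imread('pics/%s.png'%v); 
    a=a[180:270,290:380] if v=='s12' else a[160:250,245:335]
    A.append(cv2.resize(a,(400,400),interpolation=cv2.INTER_CUBIC))
cv2.imwrite('pics/zsd12.png',cv2.resize(np.hstack(A),(800,267)))
g=im.astype(int); m=((g.min(2)>150)&(g.max(2)-g.min(2)<40)).astype(np.uint8); m=m[150:290,260:380]
n,l,st,ce=cv2.connectedComponentsWithStats(m)
for i in range(1,n):
    if st[i,4]>100: c=ce[i]+[260,150]; print(st[i],c,onz(p,[c],.09))
y=((g[...,0]-g[...,2]>60)&(g[...,0]>120))[150:290,305:330]
```

```text
[ 0.63893494 -0.02184775  0.3055089 ] [-1.79876841e+02 -1.19340547e-02  9.51261918e+01] 23.425 [ 0.45158152 -0.38415999 -0.39272167]
[ 38  49  38  34 847] [316.62927981 215.61983471] [[ 0.63895735 -0.05186778  0.09      ]]
```

View pics/zsd12.png

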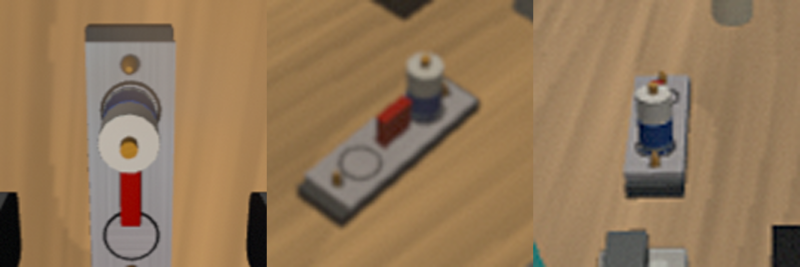

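{"op": "servo_tool", "data": {
  "moves": [
    {"delta_pos":[-5,3,0],"angular":[0,0,0]},
    {"delta_pos":[-10,6,0],"angular":[0,0,0]},
    {"delta_pos":[-15,9,0],"angular":[0,0,0]},
    {"delta_pos":[-17.86,10.79,-1],"angular":[0,0,0]},
    {"delta_pos":[-17.86,10.79,-4],"angular":[0,0,0]},
    {"delta_pos":[-17.86,10.79,-9],"angular":[0,0,0]},
    {"delta_pos":[-17.86,10.79,-14],"angular":[0,0,0]},
    {"delta_pos":[-17.86,10.79,-18.5],"angular":[0,0,0]},
    {"delta_pos":[-17.86,10.79,-20.9],"angular":[0,0,0]},
    {"delta_pos":[-17.86,10.79,-20.9],"angular":[0,0,0]},
    {"delta_pos":[-17.86,10.79,-20.9],"angular":[0,0,0]}
  ],
  "fingers": 7.5
}}

```text
time_s: 24.8
position: [0.4609, 0.0864, 0.0988]
eef_rot: [179.9, -0.0, 95.1]
wrist_force: [-0.1, 0.2, 0.9]
width: 0.879
```

{"op": "servo_tool", "data": {
  "moves": [
    {"delta_pos":[0,0,0],"angular":[0,0,0]},
    {"delta_pos":[0,0,0],"angular":[0,0,0]},
    {"delta_pos":[0,0,0],"angular":[0,0,0]},
    {"delta_pos":[0,0,0],"angular":[0,0,0]},
    {"delta_pos":[0,0,0],"angular":[0,0,0]}
  ],
  "fingers": 0
}}

```text
time_s: 25.42
position: [0.4611, 0.0866, 0.099]
eef_rot: [179.9, -0.0, 95.2]
wrist_force: [-1.4, -0.2, 5.1]
width: 0.447
```

{"op": "servo_tool", "data": {
  "moves": [
    {"delta_pos":[0,0,4],"angular":[0,0,0]},
    {"delta_pos":[0,0,9],"angular":[0,0,0]},
    {"delta_pos":[4,-1,10],"angular":[0,0,0]},
    {"delta_pos":[9,-2,10],"angular":[0,0,0]},
    {"delta_pos":[14,-3.3,10],"angular":[0,0,0]},
    {"delta_pos":[16.93,-4.02,10],"angular":[0,0,0]},
    {"delta_pos":[16.93,-4.02,9],"angular":[0,0,0]},
    {"delta_pos":[16.93,-4.02,5],"angular":[0,0,0]},
    {"delta_pos":[16.93,-4.02,2],"angular":[0,0,0]},
    {"delta_pos":[16.93,-4.02,0.5],"angular":[0,0,0]},
    {"delta_pos":[16.93,-4.02,-0.1],"angular":[0,0,0]},
    {"delta_pos":[16.93,-4.02,-0.2],"angular":[0,0,0]}
  ]
}}

```text
time_s: 26.92
position: [0.6301, 0.0465, 0.0972]
eef_rot: [179.9, 0.0, 95.2]
wrist_force: [-0.3, 0.1, -0.2]
width: 0.45
```

{"op": "servo_tool", "data": {
  "moves": [
    {"delta_pos":[0,0,0],"angular":[0,0,0]},
    {"delta_pos":[0,0,0],"angular":[0,0,0]}
  ]
}}

```text
time_s: 27.18
position: [0.6302, 0.0464, 0.0971]
eef_rot: [179.9, -0.0, 95.2]
wrist_force: [-2.5, 0.6, 5.7]
width: 0.447
```

Contact on the bench; release and back off.

{"op": "servo_tool", "data": {
  "moves": [
    {"delta_pos":[0,0,0],"angular":[0,0,0]},
    {"delta_pos":[0,0,0],"angular":[0,0,0]},
    {"delta_pos":[0,0,0],"angular":[0,0,0]}
  ],
  "fingers": 7
}}

```text
time_s: 27.55
position: [0.6299, 0.0463, 0.0957]
eef_rot: [-180.0, 0.0, 95.2]
wrist_force: [0.2, -0.2, -1.1]
width: 0.821
```

{"op": "servo_tool", "data": {
  "moves": [
    {"delta_pos":[0,0,1],"angular":[0,0,0]},
    {"delta_pos":[0,0,5],"angular":[0,0,0]},
    {"delta_pos":[0,0,10],"angular":[0,0,0]},
    {"delta_pos":[0,0,15],"angular":[0,0,0]},
    {"delta_pos":[-3,0,19],"angular":[0,0,0]},
    {"delta_pos":[-5,2,21],"angular":[0,0,0]},
    {"delta_pos":[-5,5,21],"angular":[0,0,0]},
    {"delta_pos":[-5,5,21],"angular":[0,0,0]},
    {"delta_pos":[-5,5,21],"angular":[0,0,0]}
  ]
}}

```text
time_s: 28.68
position: [0.5797, 0.0966, 0.3054]
eef_rot: [-179.9, 0.0, 95.2]
wrist_force: [-0.1, 0.7, -0.1]
width: 0.818
```

Run:
```python
from h import *
im,p=snap('wrist','w13'); snap('scene','s13'); snap('side','d13')
s=telemetry.read_state();print(s['position'],s['time_s'],s['wrist_force'])
a=cv2.imread('pics/s13.png')[120:300,220:460]; b=cv2.imread('pics/d13.png')[130:340,200:480]
cv2.imwrite('pics/zsd13.png',np.hstack([cv2.resize(a,(400,300),interpolation=cv2.INTER_CUBIC),cv2.resize(b,(400,300),interpolation=cv2.INTER_CUBIC)]))
```

```text
[0.57988814 0.09584735 0.30546083] 28.825 [-0.46212533 -0.04633489  0.18072729]
```

View pics/w13.png

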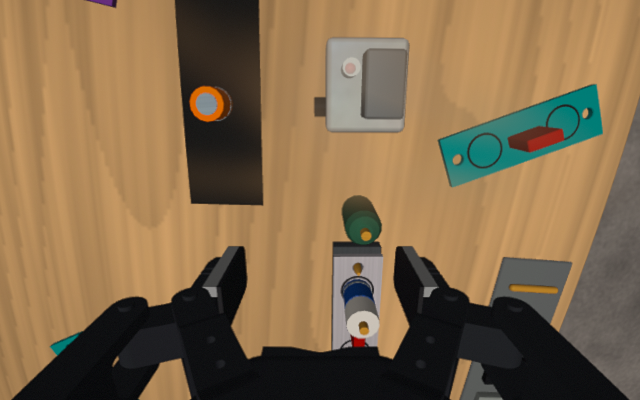

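View pics/zsd13.png

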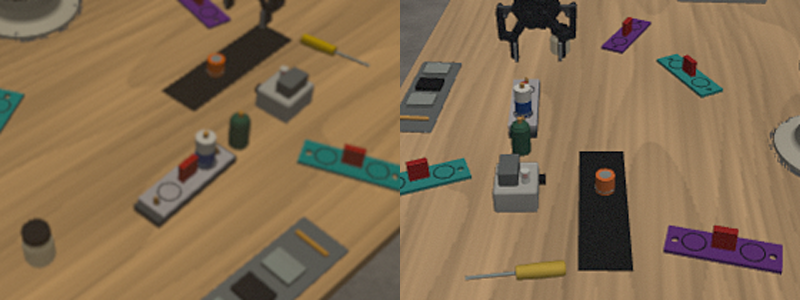

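Run:
```python
from h import *
p=load('w13')[1]
C=onz(p,[(365.7,236.3)],.08)[0]; P=onz(p,[(329,39),(408.5,38),(405,131.5),(329,131)],.05); M=P.mean(0); F=np.array([.6434,-.0993]);a=.0908
print('can',C,'meter',P.round(4),M); d=C[:2]-F; print('x in fix',d@[np.cos(a),np.sin(a)],'dF',np.hypot(*d),'dM',np.hypot(*(C-M)[:2]))
c=[208,103.5]; print('spent',onz(p,[c],.038))
for f in('side0','d13'):
  pass
a=cv2.absdiff(cv2.imread('pics/side0.png'),cv2.imread('pics/d13.png')).max(2)
b=cv2.absdiff(cv2.imread('pics/scene0.png'),cv2.imread('pics/s13.png')).max(2)
print('driver side',(a[310:328,245:318]>25).sum(),'driver scene',(b[140:162,398:445]>25).sum(),'jar scene',(b[250:282,228:260]>25).sum(),'jar side',(a[146:168,303:322]>25).sum(),'spent scene',(b[152:166,342:357]>25).sum())
```

```text
can [0.63051286 0.04548192 0.08      ] meter [[0.5764 0.2281 0.05  ]
 [0.6508 0.2364 0.05  ]
 [0.661  0.1497 0.05  ]
 [0.5847 0.143  0.05  ]] [0.61821337 0.18932177 0.05      ]
x in fix 0.00029409477337229324 dF 0.14535433833895742 dM 0.14436474328630353
spent [[0.45879222 0.15910078 0.038     ]]
driver side 0 driver scene 0 jar scene 0 jar side 160 spent scene 0
```

```bash
python3 -c "
from h import *
print(robot.job_done())"
```

```text
the job is handed in; nothing more can be done
None
```

The calibration bench is set up and the job is handed in, at about 29 s of the 122 s allowed. `job_done` reports no verdict, so the results below are my own last checks.

- **Carrier:** the aluminium plate lies on the fixture with both dowels through its holes. The fit puts its top face at 26.1 mm, against 26 mm if it lies flush, and its turn within 0.001 rad of the fixture's. Its centre came out about 1.3 mm from the fixture's, within the 3.5 mm allowed. A first fit right after seating gave 27.9 mm; the later view did not bear that out.
- **Sensor and cap:** the blue sensor stands about 1 mm from the left ring's centre. The white cap stands nozzle up, centred on it within 0.5 mm.
- **Can:** the green can stands upright 145 mm from the fixture and 144 mm from the meter, within 1 mm of their line.
- **Left alone:** the scene camera shows no change around the spent sensor, jar and screwdriver. The side camera does show a change around the jar. I put that down to the gripper, which stood close by or in front of the jar in those views, and did not check further.

The gripper was open and clear of everything at the end, with no force on the wrist.

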